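Squaring up fudge bars for cutting

ROBOT

A 7-joint arm with a two-finger parallel gripper is mounted at the origin on the work surface. World frame = base frame: x ahead of the robot, y to its left, z up, the work surface at z = 0. Lengths are in mm, angles in rad, forces in N, time in s.
With the tool pointing down it reaches from about 400 to 850 mm from the base axis. Payload 4.4 kg.
Tool frame: the origin (TCP) lies at the very end of the fingers, on their centre line; the grasp point (between the pads) lies 19 mm behind it (r.tcp_to_grasp is the distance from the TCP to the grasp point, in mm); z points along the fingers, y is the line along which they close (so a half turn about z gives the same grasp; the last joint's range is limited). The gripper opens to 94 mm and grips with 3 to 60 N. Pads are 16 mm wide; open, the fingers measure 119 mm over their backs; the gripper's body (75 mm by 177 mm) begins 78 mm behind the grasp point.
Start: joints at [1.167, 0.628, 0.038, 1.517, -0.027, 0.996, -0.02], TCP at [215.447, -613.271, 205.478] pointing down, gripper open.
Joint ranges: [-3.06, 3.06], [-0.37, 2.12], [-1.25, 1.32], [0.18, 2.47], [-1.1, 4.24], [0.23, 1.98], [-2.94, 2.94]. Speed limits (rad/s): [2.57, 2.57, 3.14, 3.14, 3.14, 3.14, 3.14].

INTERFACE

Orientations are given as a unit quaternion [x, y, z, w].
In Python, from cell import r gives the robot as it stands.
- The arm moves only by the tool carry_out, never from a script. Its argument "motion" is a list of rows, each a list of 2 entries, a list of its own where there are three numbers: the shift along the tool's x, y, z in mm, then the turn, a rotation vector about the tool's x, y, z in rad. In form: [[[tx, ty, tz], [rx, ry, rz]], ...]. A call has exactly 5 rows; each row is the pose to reach, as a shift and turn from the pose commanded when the call began, along the tool's axes at that moment; what a row does not reach only later rows make up. A row lasts 1/8 s, in which the tool goes at most 62.5 mm and 10.7 degrees, less where a joint would pass 70% of its speed; a pose out of reach is approached as far as the arm can. A call with a gripper value outside its range is refused whole. "fingers" is the closure in counts, from 0 (fully open) to 255 (shut), set as the call begins (left out, the last holds). The fingers move at their own pace and stop on an object; the grip force is fixed at half the most. Time passes only in rows, so rows that repeat a pose let the fingers close, or fill a call up. It gives the time, the measured TCP pose, the force, the opening and the grip force at its end, in the units of the state.
- r.observe(): the state, without advancing time (a new reading comes with each control period).
- r.get_image(name): name is "side" or "top" or "wrist"; returns the picture (400x640x3 uint8, red, green, blue); there is no depth.
- r.calibration(name): a dict with "K" (3x3 intrinsics, pixels), "origin" and "rotation" of the camera in the world. Camera axes: x right, y down, z forward; pixel columns grow to the right and rows downward; lengths in mm; the calibration is good to about 2 mm. A picture is of the moment at which its call begins: read the wrist's pose just before it. calibration takes no time and is no camera call; for the wrist camera it gives the pose at the moment of the call.
- r.close_job(): hands the job in; it is judged then, once.
The state is a dict: "time": time; "joint_positions": joint angles; "dq": joint speeds; "effort": joint torques, N m; "eef_pos": TCP position; "orientation": TCP orientation; "wrist_force": force on the tool from outside, world axes, zero at the start; "torque": the same for the moment, N m; "opening": finger opening in mm; "finger_force": force on a finger pad.
Only numpy, scipy, OpenCV 4.12 (cv2) and the standard library are available. Lean on these libraries where they do the work, as an engineer would, in place of code of your own. Each camera call takes 0.05 s, during which the arm holds its last target. There are 200 camera calls.

TASK

Get the fudge ready for cutting: lay every bar of fudge from the white mat side by side on the chopping board, pointing straight away from the board's near edge (the edge on the robot's side), with its near end at that edge. Pull open the drawer, take out the straightedge and lay it flush against the near edge of the board, standing on the worktop, so that it brings the near ends of all the bars level with that edge. Then put the straightedge back upright in the drawer and push the drawer fully shut, leaving the bars lined up on the board and the peppers and the jam jar where they are.

Things in the scene. Friction and masses are not known exactly. Their poses are not given: they have to be found in the camera images.
- board: Light wooden chopping board, 200 mm (x) x 240 mm (y) x 14 mm thick, lying flat on the worktop; it does not slide. Origin at the centre of its underside; its near edge, facing the robot, is the upright face at x = -100 mm of its own frame and runs along its y. Turned by up to 0.2 rad.
- mat: White baking mat, 250 mm (x) x 160 mm (y) x 2 mm thick, fixed to the worktop. Origin at the centre of its underside. The fudge starts on it, bars 58 mm or so apart along its x, each lying roughly along its y. Board and mat may change places.
- fudge1: A bar of firm fudge, caramel brown, 64 x 22 x 22 mm, about 40 g, with flat square ends. Origin at its centre, x along its length (either end may be taken as the front). Three or four of these bars are there; they start lying on the white mat.
- fudge2: A bar of firm fudge, caramel brown, 64 x 22 x 22 mm, about 40 g, with flat square ends. Origin at its centre, x along its length (either end may be taken as the front). Three or four of these bars are there; they start lying on the white mat.
- fudge3: A bar of firm fudge, caramel brown, 64 x 22 x 22 mm, about 40 g, with flat square ends. Origin at its centre, x along its length (either end may be taken as the front). Three or four of these bars are there; they start lying on the white mat.
- fudge4: A bar of firm fudge, caramel brown, 64 x 22 x 22 mm, about 40 g, with flat square ends. Origin at its centre, x along its length (either end may be taken as the front). Three or four of these bars are there; they start lying on the white mat.
- straightedge: Aluminium bar 215 mm long (y) x 32 wide (x) x 22 high, with a red grip on the middle of its top, 40 mm (y) x 18 mm (x), from 22 to 58 mm above the underside; 0.2-0.4 kg. Origin: centre of underside. Both long side faces are straight. Hold the grip by its two ends (fingers close along y). Starts upright in the drawer, along its width, near drawer_floor.
- drawer_floor (a point): Point on the drawer's inside floor, 45 mm behind its front wall, midway across; it moves with the drawer. x points into the drawer unit (the drawer opens along -x), y across. Drawer inside: 155 mm deep (x), 258 wide (y), floor 22 mm and wall tops 93 mm above the worktop. The white unit round it is 200 deep, 300 wide, 115 high, fixed, turned by up to 0.12 rad.
- unit_drawer0 (a joint): How far the drawer is pulled out, in m: 0 shut, at most 0.133. It slides with about 1 N of friction and stays where it is left. It starts shut or up to 15 mm open.
- unit_drawer0_handle (a point): Middle of the drawer's steel bar handle: a round bar 11 mm thick and 120 mm long along the drawer's y, 35 mm in front of the drawer's front face, 77 mm above the worktop. It can be pinched from above, fingers closing along the drawer's x (keep the inner finger clear of the face).
- pepper_red: Red pepper standing on the worktop, 76 mm across, 95 mm high; not part of the job. Origin under its centre.
- pepper_yellow: Yellow pepper standing on the worktop, 76 mm across, 95 mm high; not part of the job. Origin under its centre.
- jam_jar: Amber jam jar, 66 mm across, 100 mm high; not part of the job. Origin under its centre.
Not all that is in view belongs to the job. Leave any black, grey or pink look-alike of the fudge4 alone.

How it is judged (in metres and radians):
On the way, in this order (a step that is already met when the one before it is completed fails the run):
1. the drawer is pulled well open (value of joint unit_drawer0 above 0.09 m), for 0.2 s.
2. the straightedge lies flush along the board's near edge and the near ends of all the bars are level with that edge (x of straightedge in the frame of board between -0.1185 and -0.112 m and y of straightedge in the frame of board between -0.05 and 0.05 m and z of straightedge in the frame of board below 0.007 m and angle between the y axis of straightedge and the y axis of board, either way round below 0.035 rad and angle between straightedge's own z axis and vertical below 0.06 rad and x of fudge1 in the frame of board between -0.0715 and -0.0645 m and y of fudge1 in the frame of board between -0.11 and 0.11 m and z of fudge1 in the frame of board between 0.02 and 0.03 m and angle between the x axis of each of fudge1, fudge2, fudge3, fudge4 and the x axis of board, either way round below 0.07 rad and x of fudge2 in the frame of board between -0.0715 and -0.0645 m and y of fudge2 in the frame of board between -0.11 and 0.11 m and z of fudge2 in the frame of board between 0.02 and 0.03 m and x of fudge3 in the frame of board between -0.0715 and -0.0645 m and y of fudge3 in the frame of board between -0.11 and 0.11 m and z of fudge3 in the frame of board between 0.02 and 0.03 m and x of fudge4 in the frame of board between -0.0715 and -0.0645 m and y of fudge4 in the frame of board between -0.11 and 0.11 m and z of fudge4 in the frame of board between 0.02 and 0.03 m), for 0.3 s.
At the end, for the whole second after the job is handed in: Every bar of fudge that is there lies flat on the board (not on another bar), its near end level with the board's near edge within 4 mm and its length square to that edge within 4 degrees; the straightedge stands upright in the drawer; the drawer is shut to within 8 mm; everything is at rest (x of straightedge in the frame of drawer_floor between -0.04 and 0.12 m and y of straightedge in the frame of drawer_floor between -0.05 and 0.05 m and z of straightedge in the frame of drawer_floor between -0.01 and 0.02 m and angle between straightedge's own z axis and vertical below 0.15 rad and linear speed of each of straightedge, fudge1, fudge2, fudge3, fudge4 below 0.02 m/s and value of joint unit_drawer0 below 0.008 m and x of fudge1 in the frame of board between -0.072 and -0.064 m and y of fudge1 in the frame of board between -0.11 and 0.11 m and z of fudge1 in the frame of board between 0.02 and 0.03 m and angle between the x axis of each of fudge1, fudge2, fudge3, fudge4 and the x axis of board, either way round below 0.07 rad and x of fudge2 in the frame of board between -0.072 and -0.064 m and y of fudge2 in the frame of board between -0.11 and 0.11 m and z of fudge2 in the frame of board between 0.02 and 0.03 m and x of fudge3 in the frame of board between -0.072 and -0.064 m and y of fudge3 in the frame of board between -0.11 and 0.11 m and z of fudge3 in the frame of board between 0.02 and 0.03 m and x of fudge4 in the frame of board between -0.072 and -0.064 m and y of fudge4 in the frame of board between -0.11 and 0.11 m and z of fudge4 in the frame of board between 0.02 and 0.03 m); the robot touches nothing.
It fails at once if the pepper red is shifted by more than 30 mm (distance of pepper_red from where it was at the start of the episode above 0.03 m).
It fails at once if the pepper yellow is shifted by more than 30 mm (distance of pepper_yellow from where it was at the start of the episode above 0.03 m).
It fails at once if the jam jar is shifted by more than 30 mm (distance of jam_jar from where it was at the start of the episode above 0.03 m).
Of fudge1, fudge2, fudge3, fudge4 only 3 to 4 are there at a start; the rules pass over those that are not, and their reading is None.
At some moment in a run one of straightedge, fudge1, fudge2, fudge3, fudge4 may be knocked a few centimetres aside while the robot is not near it.
It also fails if it takes over 210 s, if anything falls off the work surface, if the arm or the gripper's body presses on something with over 40 N, if the wrist force passes 120 N, or if a joint passes its speed limit or range.

## Working session

There is one attempt and no reset: what is moved stays moved. The work goes in short steps, Python scripts to look and compute and a tool call to move; the robot and the scene stay as the last step left them, time stands still between calls to the robot, and variables do not carry over. Pictures are saved under pics/ and viewed, at most 14 in all, crops included, and the job is handed in when it is done.

Besides the shell and the picture viewer there is one more tool, called after "Request:" as name(argument=value, ...), one argument or row to a line, values as JSON. carry_out: Moves the arm, as the interface text tells. Its arguments: {"type":"object","properties":{"motion":{"type":"array","items":{"type":"array"}},"fingers":{"type":"number"}},"required":["motion"]}

```bash
ls; mkdir -p pics; python3 - <<'E'
from cell import r
import cv2
for n in("top","side"):
    cv2.imwrite(f"pics/{n}0.png",r.get_image(n)[:,:,::-1]); c=r.calibration(n); print(n,c)
print(r.observe())
E
```

```text
pics
top {'K': array([[473.13644955,   0.        , 324.65904252],
       [  0.        , 473.13644955, 194.85670635],
       [  0.        ,   0.        ,   1.        ]]), 'origin': array([ 366.9339808 ,   17.60596903, 1242.96209682]), 'rotation': array([-0.70245772,  0.7063756 , -0.06872963,  0.05350608])}
side {'K': array([[424.08710556,   0.        , 317.71458822],
       [  0.        , 424.08710556, 197.96971889],
       [  0.        ,   0.        ,   1.        ]]), 'origin': array([153.46250798, 454.3776689 , 699.68251847]), 'rotation': array([-0.33667351,  0.86386645, -0.35104958,  0.13095763])}
{'time': 0.1, 'joint_positions': array([ 1.16720172,  0.62925147,  0.03843069,  1.51826139, -0.02699171,
        0.99628918, -0.01998512]), 'dq': array([-0.00033886, -0.00290875, -0.0007845 , -0.003121  , -0.0011869 ,
       -0.00188375, -0.00141216]), 'effort': array([ 3.61281876e-03, -5.50780034e+01,  1.14822183e+00, -1.87112331e+01,
       -5.19886985e-02,  1.92224124e-02,  4.17995682e-05]), 'eef_pos': array([ 215.25113399, -612.69223946,  204.64933708]), 'orientation': array([ 9.85767773e-01,  1.68110623e-01, -1.49773453e-04, -8.32575636e-04]), 'wrist_force': array([-0.46068243, -0.54492593,  0.22387273]), 'torque': array([ 0.00870205, -0.00537647,  0.0322254 ]), 'finger_force': 0.0, 'opening': 93.80309202905624}
```

View pics/top0.png

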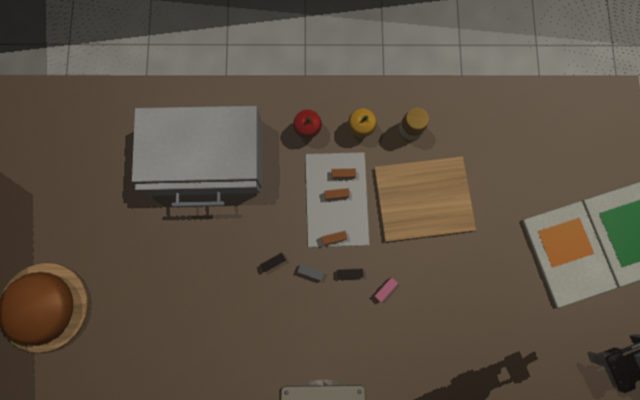

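View pics/side0.png

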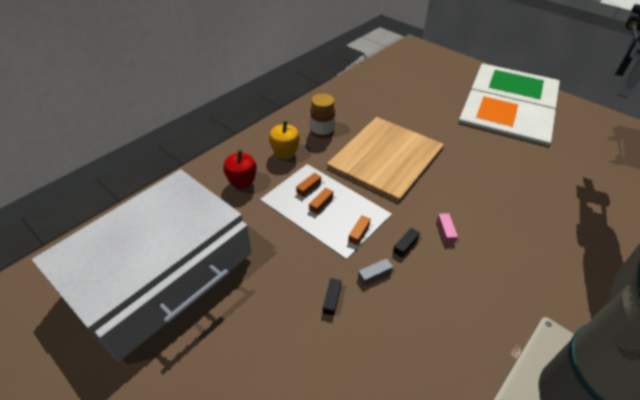

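```bash
cat > h.py <<'E'
import numpy as np, cv2
from scipy.spatial.transform import Rotation as R
from cell import r
def rot(c):
    q=np.array(c["rotation"]); return q if q.shape==(3,3) else R.from_quat(q).as_matrix()
def unproj(c,uv,z):
    uv=np.atleast_2d(uv).astype(float); d=np.c_[uv,np.ones(len(uv))]@np.linalg.inv(c["K"]).T@rot(c).T
    o=np.array(c["origin"]); return o+d*((z-o[2])/d[:,2])[:,None]
def proj(c,p):
    q=(np.atleast_2d(p)-c["origin"])@rot(c)@c["K"].T; return q[:,:2]/q[:,2:]
def yaw(): # tool yaw: x axis direction
    m=R.from_quat(r.observe()["orientation"]).as_matrix(); return np.arctan2(m[1,0],m[0,0])
def go(p,yw,frm=None,fyaw=None):
    "shift and turn (tool axes) to reach TCP p, tool down with x axis at yaw yw"
    s=r.observe(); R0=R.from_quat(s["orientation"]); p0=s["eef_pos"]
    if frm is not None: p0=np.array(frm); R0=R.from_euler('z',fyaw)*R.from_quat([1,0,0,0])
    R1=R.from_euler('z',yw)*R.from_quat([1,0,0,0])
    print("shift",np.round(R0.inv().apply(np.array(p)-p0),1),"turn",np.round((R0.inv()*R1).as_rotvec(),3))
def rects(img,c,mask,z,amin):
    "min-area rectangles: centre, sides, yaw of long side, in mm on plane z"
    out=[]
    for k in cv2.findContours(mask,cv2.RETR_EXTERNAL,cv2.CHAIN_APPROX_NONE)[0]:
        if cv2.contourArea(k)<amin: continue
        P=unproj(c,k[:,0],z)[:,:2].astype(np.float32); b=cv2.minAreaRect(P)
        q=cv2.boxPoints(b); e=[q[1]-q[0],q[2]-q[1]]; l=max(e,key=np.linalg.norm)
        out.append((np.round(b[0],1),np.round(sorted(b[1]),1),round(float(np.arctan(l[1]/l[0])),3),k[:,0].mean(0).round()))
    return out
E
python3 - <<'E'
from h import *
img=cv2.cvtColor(cv2.imread("pics/top0.png"),cv2.COLOR_BGR2RGB); c=r.calibration("top"); 
hsv=cv2.cvtColor(img,cv2.COLOR_RGB2HSV)
for p in [(343,174),(337,194),(334,238),(425,200),(345,215),(290,300),(198,205),(198,199),(275,262)]: print(p,hsv[p[1],p[0]])
f=cv2.inRange(hsv,(3,150,100),(14,255,255)); f[:,:300]=0; f[:,380:]=0
print("fudge"); [print(x) for x in rects(img,c,f,24,50)]
b=cv2.inRange(hsv,(10,70,120),(22,200,255)); b[:,:370]=0;b[:,480:]=0
print("board"); [print(x) for x in rects(img,c,b,14,1000)]
m=cv2.inRange(hsv,(0,0,130),(180,50,255)); 
print("white"); [print(x) for x in rects(img,c,m,2,500)]
print("unit115");[print(x) for x in rects(img,c,m,115,500)]
print("handle",unproj(c,[[173,201],[224,201],[198,199]],82),"others",unproj(c,[(308,123),(363,122),(416,120)],95), unproj(c,[(272,262),(350,273)],20))
print(unproj(c,[[145,193],[258,190]],93),"baseyaw",yaw())
E
```

```text
(343, 174) [ 12 162 112]
(337, 194) [ 12 159 111]
(334, 238) [ 13 161 109]
(425, 200) [ 16 117 140]
(345, 215) [ 27  17 136]
(290, 300) [16 78 88]
(198, 205) [30  7 69]
(198, 199) [13 59 39]
(275, 262) [13 50 36]
fudge
(array([468.4, -32.1]), array([16.8, 59.6]), -1.35, array([334., 237.]))
(array([584.2, -41.2]), array([16.4, 58.2]), -1.462, array([337., 193.]))
(array([639.8, -58.4]), array([13.5, 58.3]), 1.568, array([343., 173.]))
board
(array([ 574.1, -274.7]), array([199.1, 240.3]), -1.453, array([425., 198.]))
white
(array([ 426.4, -655. ]), array([165.5, 237.5]), 0.3, array([570., 254.]))
(array([ 478.3, -820.8]), array([161. , 236.4]), 0.299, array([614., 230.]))
(array([573.9, -42.1]), array([155.8, 246. ]), 0.028, array([337., 202.]))
(array([675.9, 393.7]), array([ 95.4, 215.2]), -1.517, array([176., 167.]))
(array([ 968.2, -725.5]), array([ 81.9, 210.2]), -1.567, array([577.,  61.]))
unit115
(array([ 421. , -593.8]), array([150.4, 215.9]), 0.3, array([570., 254.]))
(array([ 468.1, -744.4]), array([146.3, 214.9]), 0.299, array([614., 230.]))
(array([555.1, -36.7]), array([141.6, 223.6]), 0.028, array([337., 202.]))
(array([647.8, 359.5]), array([ 86.7, 195.6]), -1.517, array([176., 167.]))
(array([ 913.5, -657.9]), array([ 74.4, 191.1]), -1.567, array([577.,  61.]))
handle [[555.86584231 366.41596827  82.        ]
 [555.36501787 241.03094664  82.        ]
 [560.6324935  305.21696317  82.        ]] others [[ 752.233443     32.82485245   95.        ]
 [ 754.83071544 -106.60510168   95.        ]
 [ 760.10010551 -241.85203395   95.        ]] [[407.04992963 126.2442056   20.        ]
 [377.88690483 -72.85555889  20.        ]]
[[574.20287867 432.19987066  93.        ]
 [580.71377205 156.2630916   93.        ]] baseyaw 0.33782553552419614
```

```bash
python3 - <<'E'
from h import *
go([520,-60,330],1.6)
E
```

```text
shift [ 470.7 -420.7 -124.6] turn [-1.000e-03 -1.000e-03 -1.262e+00]
```

Request:
carry_out(
  motion=[
    [[47,-42,-25],[0,0,0]],
    [[94,-84,-50],[0,0,0]],
    [[141,-126,-75],[0,0,0]],
    [[188,-168,-100],[0,0,0]],
    [[235,-210,-125],[0,0,0]],
  ],
)

```text
time: 0.72
eef_pos: [356.2, -356.9, 321.2]
orientation: [0.986, 0.168, -0.0, -0.0]
wrist_force: [0.3, 0.4, -0.5]
opening: 93.9
finger_force: 0.0
```

Request:
carry_out(
  motion=[
    [[47,-42,0],[0,0,-0.13]],
    [[94,-84,0],[0,0,-0.26]],
    [[141,-126,0],[0,0,-0.39]],
    [[188,-168,0],[0,0,-0.52]],
    [[235,-210,0],[0,0,-0.65]],
  ],
)

```text
time: 1.35
eef_pos: [507.0, -83.5, 320.6]
orientation: [0.88, 0.476, -0.0, 0.0]
wrist_force: [1.0, -0.0, 0.9]
opening: 94.0
finger_force: 0.0
```

Request:
carry_out(
  motion=[
    [[0,0,0],[0,0,-0.17]],
    [[0,0,0],[0,0,-0.34]],
    [[0,0,0],[0,0,-0.51]],
    [[0,0,0],[0,0,-0.612]],
    [[0,0,0],[0,0,-0.612]],
  ],
)

```text
time: 1.98
eef_pos: [506.2, -85.3, 320.4]
orientation: [0.697, 0.717, -0.0, -0.0]
wrist_force: [-0.5, -0.5, 0.3]
opening: 93.9
finger_force: 0.0
```

```bash
cat >> h.py <<'E'
def plan(p0,y0,way):
    "per-call shifts/turns through waypoints (x,y,z,yaw), each relative to the one before"
    for w in way:
        go(w[:3],w[3],p0,y0); p0,y0=w[:3],w[3]
E
python3 - <<'E'
from h import *
s=r.observe(); print(s["time"],s["eef_pos"],yaw()); c=r.calibration("wrist")
im=r.get_image("wrist"); cv2.imwrite("pics/w0.png",im[:,:,::-1]); print(c)
np.save("pics/w0c.npy",c,allow_pickle=True)
E
```

```text
1.975 [506.21529727 -85.27140011 320.37579111] 1.5985028143982212
{'K': array([[323.79337344,   0.        , 323.48314082],
       [  0.        , 323.79337344, 198.80562908],
       [  0.        ,   0.        ,   1.        ]]), 'origin': array([503.37496031,  -0.55120442, 499.44779612]), 'rotation': array([0.98938629, 0.01402473, 0.00125459, 0.14462537])}
```

View pics/w0.png

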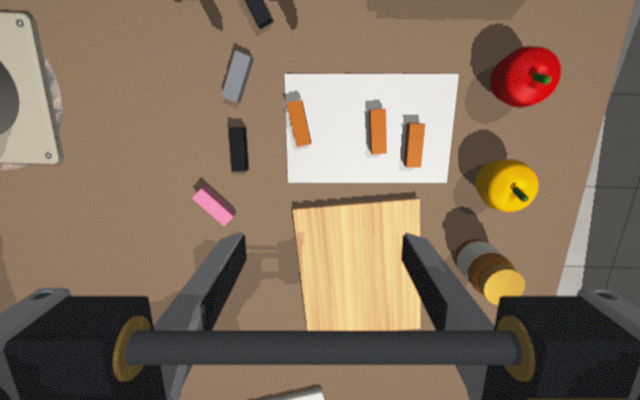

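The wrist view shows three bars at about (299,123), (378,131) and (414,145), with the board below them from (293,207) to (420,198). The look-alikes lie to the left, clear of the mat.

```bash
python3 - <<'E'
from h import *
img=cv2.imread("pics/w0.png"); c=np.load("pics/w0c.npy",allow_pickle=True).item()
hsv=cv2.cvtColor(img,cv2.COLOR_BGR2HSV)
f=cv2.inRange(hsv,(3,150,100),(14,255,255)); f[:,:280]=0; f[:,470:]=0; f[190:]=0
for z in (24,13): print("fudge",z); [print(x) for x in rects(img,c,f,z,50)]
b=cv2.inRange(hsv,(10,50,120),(26,255,255)); b[:190]=0
for k in cv2.findContours(b,cv2.RETR_EXTERNAL,cv2.CHAIN_APPROX_NONE)[0]:
    if cv2.contourArea(k)<4000: continue
    P=unproj(c,k[:,0],14); e=P[(k[:,0,0]<312)&(k[:,0,1]>212)&(k[:,0,1]<320)]; vx,vy,x,y=cv2.fitLine(e[:,:2].astype(np.float32),cv2.DIST_HUBER,0,.01,.01).ravel()
    print("near edge",x,y,"yaw",np.arctan2(vy,vx), "x at y=-270:",x+vx/vy*(-270-y))
    e=P[(k[:,0,1]<210)&(k[:,0,0]>298)&(k[:,0,0]<415)]; print("side edge",cv2.fitLine(e[:,:2].astype(np.float32),cv2.DIST_HUBER,0,.01,.01).ravel())
E
```

```text
fudge 24
(array([637. , -57.4]), array([21.7, 61.1]), -1.552, array([414., 145.]))
(array([581.8, -38.8]), array([21.5, 61.8]), -1.453, array([378., 131.]))
(array([467.6, -30.5]), array([20.9, 61.3]), -1.333, array([298., 123.]))
fudge 13
(array([640.1, -58.7]), array([22.2, 62.5]), -1.551, array([414., 145.]))
(array([583.6, -39.7]), array([22. , 63.3]), -1.453, array([378., 131.]))
(array([466.8, -31.2]), array([21.4, 62.7]), -1.333, array([298., 123.]))Traceback (most recent call last):
  File "<stdin>", line 9, in <module>
cv2.error: OpenCV(4.12.0) /io/opencv/modules/imgproc/src/linefit.cpp:50: error: (-215:Assertion failed) count > 0 in function 'fitLine2D_wods'
```

```bash
python3 - <<'E'
from h import *
img=cv2.imread("pics/w0.png"); c=np.load("pics/w0c.npy",allow_pickle=True).item()
hsv=cv2.cvtColor(img,cv2.COLOR_BGR2HSV)
b=cv2.inRange(hsv,(10,50,140),(30,255,255))
e=[]
for v in range(215,320,3):
    u=np.where(b[v,270:340]>0)[0]
    if len(u): e.append((270+u[0],v))
P=unproj(c,e,14)[:,:2].astype(np.float32); vx,vy,x,y=cv2.fitLine(P,cv2.DIST_HUBER,0,.01,.01).ravel()
print(len(e),"near edge yaw",np.arctan2(vy,vx),"x at y=-270",x+vx/vy*(-270-y),"expected",474.7+(-270+286.7)*-.1175)
s=r.observe();p=list(s["eef_pos"])
plan(p,yaw(),[(639,-58,110,1.585),(639,-58,5,1.585),(639,-58,110,1.585),(590,-170,110,.85),(507.5,-343.2,90,.117),(507.5,-343.2,18.5,.117)])
E
```

```text
35 near edge yaw 1.5516621 x at y=-270 420.6773 expected 472.73775
shift [ 23.8 133.4 210.4] turn [0.    0.    0.013]
shift [  0.   0. 105.] turn [0. 0. 0.]
shift [   0.    0. -105.] turn [0. 0. 0.]
shift [-111.3  -50.6    0. ] turn [0.    0.    0.735]
shift [-184.6   52.3   20. ] turn [0.    0.    0.733]
shift [ 0.   0.  71.5] turn [0. 0. 0.]
```

Request:
carry_out(
  motion=[
    [[6,33,52],[0,0,0.003]],
    [[12,67,105],[0,0,0.006]],
    [[18,100,158],[0,0,0.009]],
    [[23.8,133.4,210.4],[0,0,0.013]],
    [[23.8,133.4,210.4],[0,0,0.013]],
  ],
  fingers=130,
)

```text
time: 2.65
eef_pos: [636.6, -56.2, 103.6]
orientation: [0.701, 0.713, -0.003, -0.004]
wrist_force: [-0.2, -1.0, -0.1]
opening: 47.9
finger_force: 0.0
```

Request:
carry_out(
  motion=[
    [[0,0,30],[0,0,0]],
    [[0,0,60],[0,0,0]],
    [[0,0,85],[0,0,0]],
    [[0,0,105],[0,0,0]],
    [[0,0,105],[0,0,0]],
  ],
)

```text
time: 3.28
eef_pos: [638.5, -57.8, 5.2]
orientation: [0.702, 0.712, -0.001, -0.0]
wrist_force: [0.9, 0.1, 0.9]
opening: 46.0
finger_force: 0.0
```

Request:
carry_out(
  motion=[
    [[0,0,0],[0,0,0]],
    [[0,0,0],[0,0,0]],
    [[0,0,0],[0,0,0]],
    [[0,0,0],[0,0,0]],
    [[0,0,0],[0,0,0]],
  ],
  fingers=255,
)

```text
time: 3.9
eef_pos: [639.8, -57.6, 6.2]
orientation: [0.701, 0.713, 0.0, 0.001]
wrist_force: [-0.4, -0.4, 6.8]
opening: 21.6
finger_force: 30.0
```

Request:
carry_out(
  motion=[
    [[0,0,-15],[0,0,0]],
    [[0,0,-40],[0,0,0]],
    [[0,0,-70],[0,0,0]],
    [[0,0,-95],[0,0,0]],
    [[0,0,-105],[0,0,0]],
  ],
)

```text
time: 4.53
eef_pos: [640.1, -57.5, 112.4]
orientation: [0.701, 0.713, 0.001, 0.001]
wrist_force: [-0.6, 0.4, 0.4]
opening: 21.7
finger_force: 30.0
```

Request:
carry_out(
  motion=[
    [[-22,-10,0],[0,0,0.147]],
    [[-44,-20,0],[0,0,0.294]],
    [[-66,-30,0],[0,0,0.441]],
    [[-89,-40,0],[0,0,0.588]],
    [[-111.3,-50.6,0],[0,0,0.735]],
  ],
)

```text
time: 5.15
eef_pos: [589.5, -170.3, 109.8]
orientation: [0.912, 0.411, -0.0, -0.0]
wrist_force: [-0.1, -0.6, -0.6]
opening: 21.7
finger_force: 30.0
```

Request:
carry_out(
  motion=[
    [[-37,10,4],[0,0,0.147]],
    [[-74,21,8],[0,0,0.294]],
    [[-111,31,12],[0,0,0.441]],
    [[-148,42,16],[0,0,0.588]],
    [[-184.6,52.3,20],[0,0,0.733]],
  ],
)

```text
time: 5.78
eef_pos: [507.2, -343.7, 89.8]
orientation: [0.998, 0.057, -0.0, -0.0]
wrist_force: [-0.2, 0.0, 0.1]
opening: 21.7
finger_force: 30.0
```

Request:
carry_out(
  motion=[
    [[0,0,0],[0,0,0]],
    [[0,0,25],[0,0,0]],
    [[0,0,48],[0,0,0]],
    [[0,0,64],[0,0,0]],
    [[0,0,71.5],[0,0,0]],
  ],
)

```text
time: 6.4
eef_pos: [508.0, -341.9, 17.9]
orientation: [0.998, 0.06, -0.001, -0.001]
wrist_force: [-4.2, 6.1, 36.1]
opening: 21.9
finger_force: 30.0
```

Request:
carry_out(
  motion=[
    [[0,0,0],[0,0,0]],
    [[0,0,0],[0,0,0]],
    [[0,0,0],[0,0,0]],
    [[0,0,0],[0,0,0]],
    [[0,0,0],[0,0,0]],
  ],
)

```text
time: 7.02
eef_pos: [508.2, -343.0, 18.9]
orientation: [0.998, 0.059, 0.0, 0.0]
wrist_force: [-0.4, 0.3, -0.8]
opening: 21.8
finger_force: 30.0
```

```bash
python3 - <<'E'
from h import *
s=r.observe();print(s["time"],s["eef_pos"],yaw(),s["wrist_force"])
plan([507.5,-343.2,90],.117,[(550,-180,110,.9),(583,-40,110,1.685),(583,-40,5,1.685),(583,-40,110,1.685),(550,-150,110,.9),(500.5,-283.6,90,.117),(500.5,-283.6,18.5,.117)])
E
```

```text
7.025 [ 508.15869313 -343.03718823   18.89835103] 0.11875860214474164 [-0.36219607  0.33119295 -0.82361033]
shift [  61.3 -157.1  -20. ] turn [ 0.     0.    -0.783]
shift [130.2 -61.2   0. ] turn [ 0.     0.    -0.785]
shift [  0.   0. 105.] turn [0. 0. 0.]
shift [   0.    0. -105.] turn [0. 0. 0.]
shift [-105.5  -45.3    0. ] turn [0.    0.    0.785]
shift [-135.4   44.3   20. ] turn [0.    0.    0.783]
shift [ 0.   0.  71.5] turn [0. 0. 0.]
```

Request:
carry_out(
  motion=[
    [[0,0,0],[0,0,0]],
    [[0,0,0],[0,0,0]],
    [[0,0,0],[0,0,0]],
    [[0,0,0],[0,0,0]],
    [[0,0,-10],[0,0,0]],
  ],
  fingers=130,
)

```text
time: 7.65
eef_pos: [507.6, -342.6, 28.5]
orientation: [0.998, 0.059, -0.001, -0.0]
wrist_force: [0.1, 0.3, -0.2]
opening: 45.9
finger_force: 0.0
```

Request:
carry_out(
  motion=[
    [[0,0,-20],[0,0,0]],
    [[0,0,-45],[0,0,0]],
    [[0,0,-61.5],[0,0,0]],
    [[0,0,-61.5],[0,0,0]],
    [[0,0,-61.5],[0,0,0]],
  ],
)

```text
time: 8.28
eef_pos: [507.8, -342.7, 90.0]
orientation: [0.998, 0.059, -0.0, -0.0]
wrist_force: [0.0, 1.6, 0.1]
opening: 45.7
finger_force: 0.0
```

Request:
carry_out(
  motion=[
    [[12,-31,-4],[0,0,-0.157]],
    [[24,-63,-8],[0,0,-0.313]],
    [[37,-94,-12],[0,0,-0.47]],
    [[49,-126,-16],[0,0,-0.626]],
    [[61.3,-157.1,-20],[0,0,-0.783]],
  ],
)

```text
time: 8.9
eef_pos: [549.9, -178.3, 109.4]
orientation: [0.899, 0.438, -0.001, -0.001]
wrist_force: [-0.4, -0.3, 0.4]
opening: 45.8
finger_force: 0.0
```

Request:
carry_out(
  motion=[
    [[26,-12,0],[0,0,-0.157]],
    [[52,-24,0],[0,0,-0.314]],
    [[78,-37,0],[0,0,-0.471]],
    [[104,-49,0],[0,0,-0.628]],
    [[130.2,-61.2,0],[0,0,-0.785]],
  ],
)

```text
time: 9.52
eef_pos: [582.5, -38.7, 109.2]
orientation: [0.663, 0.749, -0.001, -0.001]
wrist_force: [0.4, -0.5, 0.9]
opening: 45.9
finger_force: 0.0
```

Request:
carry_out(
  motion=[
    [[0,0,20],[0,0,0]],
    [[0,0,50],[0,0,0]],
    [[0,0,80],[0,0,0]],
    [[0,0,100],[0,0,0]],
    [[0,0,105],[0,0,0]],
  ],
)

```text
time: 10.15
eef_pos: [581.3, -39.5, 3.1]
orientation: [0.665, 0.747, -0.001, -0.002]
wrist_force: [-0.1, 0.3, -1.0]
opening: 45.9
finger_force: 0.0
```

Request:
carry_out(
  motion=[
    [[0,0,0],[0,0,0]],
    [[0,0,0],[0,0,0]],
    [[0,0,0],[0,0,0]],
    [[0,0,0],[0,0,0]],
    [[0,0,0],[0,0,0]],
  ],
  fingers=255,
)

```text
time: 10.78
eef_pos: [583.8, -39.7, 6.1]
orientation: [0.665, 0.747, 0.0, 0.001]
wrist_force: [-0.4, -0.0, 5.8]
opening: 21.3
finger_force: 30.0
```

Request:
carry_out(
  motion=[
    [[0,0,-15],[0,0,0]],
    [[0,0,-40],[0,0,0]],
    [[0,0,-70],[0,0,0]],
    [[0,0,-95],[0,0,0]],
    [[0,0,-105],[0,0,0]],
  ],
)

```text
time: 11.4
eef_pos: [583.9, -39.7, 112.3]
orientation: [0.665, 0.747, 0.001, 0.001]
wrist_force: [-0.4, 0.2, -1.0]
opening: 21.6
finger_force: 30.0
```

Request:
carry_out(
  motion=[
    [[-21,-9,0],[0,0,0.157]],
    [[-42,-18,0],[0,0,0.314]],
    [[-63,-27,0],[0,0,0.471]],
    [[-84,-36,0],[0,0,0.628]],
    [[-105.5,-45.3,0],[0,0,0.785]],
  ],
)

```text
time: 12.02
eef_pos: [549.6, -150.2, 109.9]
orientation: [0.901, 0.434, -0.0, -0.0]
wrist_force: [-0.1, 0.3, -0.2]
opening: 21.6
finger_force: 30.0
```

Request:
carry_out(
  motion=[
    [[-27,9,4],[0,0,0.157]],
    [[-54,18,8],[0,0,0.314]],
    [[-81,27,12],[0,0,0.47]],
    [[-108,36,16],[0,0,0.627]],
    [[-135.4,44.3,20],[0,0,0.783]],
  ],
)

```text
time: 12.65
eef_pos: [500.3, -283.8, 89.8]
orientation: [0.998, 0.057, -0.0, -0.0]
wrist_force: [0.6, -0.2, -0.4]
opening: 21.5
finger_force: 30.0
```

Request:
carry_out(
  motion=[
    [[0,0,15],[0,0,0]],
    [[0,0,35],[0,0,0]],
    [[0,0,50],[0,0,0]],
    [[0,0,60],[0,0,0]],
    [[0,0,64],[0,0,0]],
  ],
)

```text
time: 13.28
eef_pos: [501.0, -282.7, 25.5]
orientation: [0.998, 0.06, -0.0, -0.0]
wrist_force: [-0.1, 0.2, -0.2]
opening: 21.5
finger_force: 30.0
```

Request:
carry_out(
  motion=[
    [[0,0,2],[0,0,0]],
    [[0,0,4],[0,0,0]],
    [[0,0,6],[0,0,0]],
    [[0,0,7],[0,0,0]],
    [[0,0,7],[0,0,0]],
  ],
)

```text
time: 13.9
eef_pos: [501.1, -283.4, 19.3]
orientation: [0.998, 0.059, 0.0, 0.0]
wrist_force: [0.6, 0.0, -0.4]
opening: 21.5
finger_force: 30.0
```

```bash
python3 - <<'E'
from h import *
s=r.observe();print(s["time"],s["eef_pos"],yaw(),s["wrist_force"])
plan([500.5,-283.6,90],.117,[(490,-150,110,.95),(468,-31,110,1.8),(468,-31,5,1.8),(468,-31,110,1.8),(490,-130,110,.95),(493.5,-224,90,.117),(493.5,-224,19,.117),(493.5,-224,100,.117),(500,-170,320,.8),(500,-150,320,1.57)])
E
```

```text
13.9 [ 501.10049326 -283.36693665   19.31893073] 0.11871068062360687 [ 0.56134575  0.02118126 -0.39227618]
shift [   5.2 -133.9  -20. ] turn [ 0.     0.    -0.833]
shift [ 84.  -87.1   0. ] turn [ 0.    0.   -0.85]
shift [  0.   0. 105.] turn [0. 0. 0.]
shift [   0.    0. -105.] turn [0. 0. 0.]
shift [-101.4   -1.1    0. ] turn [0.   0.   0.85]
shift [-74.4  57.5  20. ] turn [0.    0.    0.833]
shift [ 0.  0. 71.] turn [0. 0. 0.]
shift [  0.   0. -81.] turn [0. 0. 0.]
shift [  12.8  -52.9 -220. ] turn [ 0.     0.    -0.683]
shift [ 14.3 -13.9   0. ] turn [ 0.    0.   -0.77]
```

Request:
carry_out(
  motion=[
    [[0,0,0.5],[0,0,0]],
    [[0,0,0.5],[0,0,0]],
    [[0,0,0.5],[0,0,0]],
    [[0,0,0.5],[0,0,0]],
    [[0,0,-10],[0,0,0]],
  ],
  fingers=130,
)

```text
time: 14.52
eef_pos: [500.5, -283.0, 29.1]
orientation: [0.998, 0.059, -0.001, -0.0]
wrist_force: [-0.2, 0.5, -0.6]
opening: 46.0
finger_force: 0.0
```

Request:
carry_out(
  motion=[
    [[0,0,-20],[0,0,0]],
    [[0,0,-45],[0,0,0]],
    [[0,0,-61],[0,0,0]],
    [[0,0,-61],[0,0,0]],
    [[0,0,-61],[0,0,0]],
  ],
)

```text
time: 15.15
eef_pos: [500.7, -283.1, 89.8]
orientation: [0.998, 0.059, -0.0, -0.0]
wrist_force: [-0.3, -1.3, -0.7]
opening: 46.4
finger_force: 0.0
```

Request:
carry_out(
  motion=[
    [[1,-27,-4],[0,0,-0.167]],
    [[2,-54,-8],[0,0,-0.333]],
    [[3,-80,-12],[0,0,-0.5]],
    [[4,-107,-16],[0,0,-0.666]],
    [[5.2,-133.9,-20],[0,0,-0.833]],
  ],
)

```text
time: 15.78
eef_pos: [489.6, -148.7, 109.5]
orientation: [0.888, 0.461, -0.001, -0.001]
wrist_force: [0.1, 0.1, 0.2]
opening: 46.0
finger_force: 0.0
```

Request:
carry_out(
  motion=[
    [[17,-17,0],[0,0,-0.17]],
    [[34,-35,0],[0,0,-0.34]],
    [[50,-52,0],[0,0,-0.51]],
    [[67,-70,0],[0,0,-0.68]],
    [[84,-87.1,0],[0,0,-0.85]],
  ],
)

```text
time: 16.4
eef_pos: [467.3, -30.0, 109.5]
orientation: [0.619, 0.786, -0.0, -0.001]
wrist_force: [0.6, -0.0, -0.3]
opening: 46.0
finger_force: 0.0
```

Request:
carry_out(
  motion=[
    [[0,0,20],[0,0,0]],
    [[0,0,50],[0,0,0]],
    [[0,0,80],[0,0,0]],
    [[0,0,100],[0,0,0]],
    [[0,0,105],[0,0,0]],
  ],
)

```text
time: 17.02
eef_pos: [466.7, -30.7, 3.6]
orientation: [0.621, 0.784, -0.001, -0.002]
wrist_force: [-0.0, 0.4, -0.0]
opening: 46.1
finger_force: 0.0
```

Request:
carry_out(
  motion=[
    [[0,0,0],[0,0,0]],
    [[0,0,0],[0,0,0]],
    [[0,0,0],[0,0,0]],
    [[0,0,0],[0,0,0]],
    [[0,0,0],[0,0,0]],
  ],
  fingers=255,
)

```text
time: 17.65
eef_pos: [468.7, -30.9, 6.0]
orientation: [0.621, 0.784, 0.0, 0.001]
wrist_force: [-0.8, 0.6, 6.9]
opening: 21.9
finger_force: 30.0
```

Request:
carry_out(
  motion=[
    [[0,0,-15],[0,0,0]],
    [[0,0,-40],[0,0,0]],
    [[0,0,-70],[0,0,0]],
    [[0,0,-95],[0,0,0]],
    [[0,0,-105],[0,0,0]],
  ],
)

```text
time: 18.27
eef_pos: [468.8, -31.0, 111.5]
orientation: [0.621, 0.784, 0.001, 0.001]
wrist_force: [-0.3, 0.0, -0.8]
opening: 21.6
finger_force: 30.0
```

Request:
carry_out(
  motion=[
    [[-20,0,0],[0,0,0.17]],
    [[-40,0,0],[0,0,0.34]],
    [[-60,0,0],[0,0,0.51]],
    [[-80,-1,0],[0,0,0.68]],
    [[-101.4,-1.1,0],[0,0,0.85]],
  ],
)

```text
time: 18.9
eef_pos: [489.8, -130.3, 109.6]
orientation: [0.89, 0.456, -0.001, -0.0]
wrist_force: [-0.2, 0.7, -0.5]
opening: 22.0
finger_force: 30.0
```

Request:
carry_out(
  motion=[
    [[-15,11,4],[0,0,0.167]],
    [[-30,23,8],[0,0,0.333]],
    [[-45,34,12],[0,0,0.5]],
    [[-60,46,16],[0,0,0.666]],
    [[-74.4,57.5,20],[0,0,0.833]],
  ],
)

```text
time: 19.52
eef_pos: [493.4, -224.3, 89.4]
orientation: [0.998, 0.057, -0.001, -0.0]
wrist_force: [1.0, 0.5, -0.9]
opening: 21.7
finger_force: 30.0
```

Request:
carry_out(
  motion=[
    [[0,0,15],[0,0,0]],
    [[0,0,35],[0,0,0]],
    [[0,0,50],[0,0,0]],
    [[0,0,60],[0,0,0]],
    [[0,0,64],[0,0,0]],
  ],
)

```text
time: 20.15
eef_pos: [493.7, -223.3, 25.5]
orientation: [0.998, 0.06, -0.0, -0.0]
wrist_force: [-0.1, 0.8, 0.6]
opening: 21.9
finger_force: 30.0
```

Request:
carry_out(
  motion=[
    [[0,0,2],[0,0,0]],
    [[0,0,4],[0,0,0]],
    [[0,0,6],[0,0,0]],
    [[0,0,7],[0,0,0]],
    [[0,0,7.5],[0,0,0]],
  ],
)

```text
time: 20.78
eef_pos: [494.0, -223.8, 18.8]
orientation: [0.998, 0.059, 0.0, 0.0]
wrist_force: [-0.0, 0.2, 0.2]
opening: 21.7
finger_force: 30.0
```

Request:
carry_out(
  motion=[
    [[0,0,0],[0,0,0]],
    [[0,0,0],[0,0,0]],
    [[0,0,0],[0,0,0]],
    [[0,0,0],[0,0,0]],
    [[0,0,-10],[0,0,0]],
  ],
  fingers=130,
)

```text
time: 21.4
eef_pos: [493.4, -223.5, 28.6]
orientation: [0.998, 0.059, -0.001, -0.0]
wrist_force: [0.5, 0.4, -0.0]
opening: 46.1
finger_force: 0.0
```

Request:
carry_out(
  motion=[
    [[0,0,-20],[0,0,0]],
    [[0,0,-45],[0,0,0]],
    [[0,0,-71],[0,0,0]],
    [[0,0,-71],[0,0,0]],
    [[0,0,-71],[0,0,0]],
  ],
)

```text
time: 22.02
eef_pos: [493.7, -223.6, 99.6]
orientation: [0.998, 0.059, -0.0, -0.0]
wrist_force: [0.3, -0.4, 0.1]
opening: 46.1
finger_force: 0.0
```

Request:
carry_out(
  motion=[
    [[0,13,-44],[0,0,-0.145]],
    [[0,26,-88],[0,0,-0.29]],
    [[0,39,-132],[0,0,-0.435]],
    [[-1,52,-176],[0,0,-0.58]],
    [[-1,66,-220],[0,0,-0.7265]],
  ],
)

```text
time: 22.65
eef_pos: [500.2, -289.5, 320.0]
orientation: [0.911, 0.412, -0.001, -0.001]
wrist_force: [1.5, 0.3, -0.6]
opening: 46.1
finger_force: 0.0
```

Request:
carry_out(
  motion=[
    [[0,0,0],[0,0,-0.17]],
    [[0,0,0],[0,0,-0.34]],
    [[0,0,0],[0,0,-0.51]],
    [[0,0,0],[0,0,-0.68]],
    [[0,0,0],[0,0,-0.7265]],
  ],
)

```text
time: 23.28
eef_pos: [500.3, -289.2, 318.2]
orientation: [0.706, 0.708, -0.0, -0.001]
wrist_force: [0.5, 0.4, -0.2]
opening: 46.1
finger_force: 0.0
```

```bash
python3 - <<'E'
from h import *
s=r.observe(); print(s["time"],s["eef_pos"],yaw()); c=r.calibration("wrist")
im=r.get_image("wrist"); cv2.imwrite("pics/w1.png",im[:,:,::-1])
np.save("pics/w1c.npy",c,allow_pickle=True)
E
```

```text
23.275 [ 500.26564123 -289.1816987   318.24343605] 1.5743193365923396
```

View pics/w1.png

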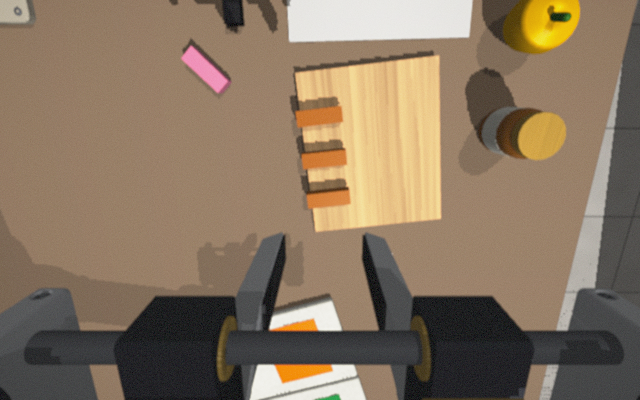

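The three bars lie side by side on the board, at about (320,116), (324,158) and (328,198), each overhanging the near edge slightly. Next I'll measure the edge and work out the drawer moves.

```bash
python3 - <<'E'
from h import *
img=cv2.imread("pics/w1.png"); c=np.load("pics/w1c.npy",allow_pickle=True).item()
hsv=cv2.cvtColor(img,cv2.COLOR_BGR2HSV)
f=cv2.inRange(hsv,(3,150,100),(14,255,255)); f[:,:280]=0; f[:,360:]=0; f[:95]=0;f[215:]=0
[print(x) for x in rects(img,c,f,36,50)]
v=img[:,:,2].astype(int); e=[]
for row in list(range(80,104,2))+list(range(130,146,2))+list(range(172,188,2))+list(range(210,226,2)):
    g=np.diff(cv2.GaussianBlur(img[:,:,2],(3,3),0)[row,290:320].astype(int)); e.append((290.5+g.argmax(),row))
P=unproj(c,e,14)[:,:2].astype(np.float32); vx,vy,x,y=cv2.fitLine(P,cv2.DIST_HUBER,0,.01,.01).ravel()
print("near edge yaw",np.arctan2(vy,vx)-np.pi/2,"x at y=-287:",x+vx/vy*(-287-y),"exp 474.7")
# unit front/top in top image
t=r.calibration("top")
print(unproj(t,[(137,108),(258,107),(134,183),(258,181)],115))
plan([500.3,-289.5,318.5],1.574,[(500,-20,320,1.574),(500,150,320,1.574)])
E
```

```text
(array([ 505.4, -341. ]), array([22.9, 62.7]), 0.119, array([328., 198.]))
(array([ 498.7, -281.5]), array([24.4, 63.6]), 0.123, array([324., 158.]))
(array([ 491.5, -222.5]), array([22.6, 63.8]), 0.117, array([319., 116.]))
near edge yaw -3.0254674 x at y=-287: 471.88937 exp 474.7
[[784.4514317  456.26698486 115.        ]
 [787.18245279 157.15318213 115.        ]
 [594.82728519 451.9871021  115.        ]
 [598.82961258 153.98405437 115.        ]]
shift [269.5   0.6  -1.5] turn [0. 0. 0.]
shift [170.    0.5   0. ] turn [0. 0. 0.]
```

Request:
carry_out(
  motion=[
    [[50,4,0],[0,0,0]],
    [[100,8,0],[0,0,0]],
    [[150,12,0],[0,0,0]],
    [[200,16,0],[0,0,0]],
    [[250,20,0],[0,0,0]],
  ],
)

```text
time: 23.95
eef_pos: [520.2, -37.8, 318.9]
orientation: [0.707, 0.707, -0.0, -0.001]
wrist_force: [0.3, -0.3, 1.3]
opening: 46.2
finger_force: 0.0
```

Request:
carry_out(
  motion=[
    [[50,4,0],[0,0,0]],
    [[100,8,0],[0,0,0]],
    [[150,12,0],[0,0,0]],
    [[200,16,0],[0,0,0]],
    [[240,20,0],[0,0,0]],
  ],
)

```text
time: 24.58
eef_pos: [539.7, 202.8, 318.7]
orientation: [0.707, 0.708, -0.001, -0.001]
wrist_force: [0.6, 0.4, 0.5]
opening: 46.0
finger_force: 0.0
```

Request:
carry_out(
  motion=[
    [[0,0,0],[0,0,0]],
    [[0,0,0],[0,0,0]],
    [[0,0,0],[0,0,0]],
    [[0,0,0],[0,0,0]],
    [[0,0,0],[0,0,0]],
  ],
)

```text
time: 25.2
eef_pos: [540.5, 199.9, 319.9]
orientation: [0.707, 0.707, 0.0, 0.0]
wrist_force: [0.6, -0.7, 0.1]
opening: 46.2
finger_force: 0.0
```

```bash
python3 - <<'E'
from h import *
s=r.observe(); print(s["time"],s["eef_pos"],yaw()); c=r.calibration("wrist")
im=r.get_image("wrist"); cv2.imwrite("pics/w2.png",im[:,:,::-1])
np.save("pics/w2c.npy",c,allow_pickle=True)
E
```

```text
25.2 [540.4817797  199.92508856 319.9389211 ] 1.570569894642135
```

View pics/w2.png

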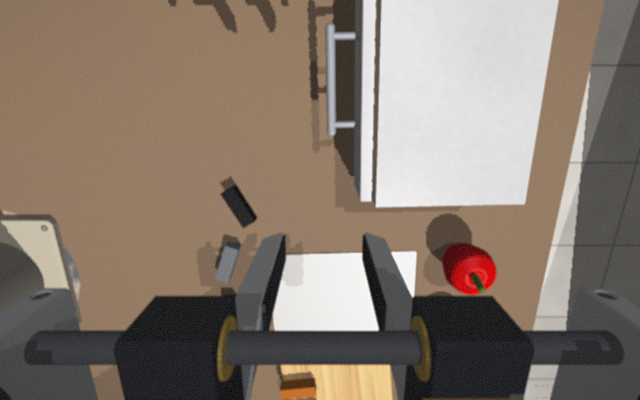

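The wrist view shows the handle bar running from (331,25) to (331,135), with its mid at about (331,80). The drawer front's upper edge is at column 361 to 375, and the unit top starts at about column 377.

```bash
python3 - <<'E'
from h import *
c=np.load("pics/w2c.npy",allow_pickle=True).item()
print("handle",unproj(c,[(331.5,25),(331.5,135),(331.5,80)],77).round(1))
P=unproj(c,[(376,205),(379,10),(525,204)],115); print("unit top",P.round(1),"yaw",np.arctan2(-(P[1]-P[0])[0],(P[1]-P[0])[1]))
print("face",unproj(c,[(361,198),(363,10)],93).round(1))
plan([540.4,199.7,320],1.5706,[(557,306,140,1.585),(557,306,70,1.585)])
E
```

```text
handle [[549.  371.1  77. ]
 [549.9 244.1  77. ]
 [549.4 310.5  77. ]]
unit top [[605.  161.8 115. ]
 [598.1 377.6 115. ]
 [790.2 163.2 115. ]] yaw 0.03203404400941668
face [[588.7 164.4  93. ]
 [583.6 382.9  93. ]]
shift [106.3  16.6 180. ] turn [ 0.     0.    -0.014]
shift [ 0.  0. 70.] turn [0. 0. 0.]
```

Request:
carry_out(
  motion=[
    [[26,3,45],[0,0,-0.014]],
    [[53,6,90],[0,0,-0.014]],
    [[80,9,135],[0,0,-0.014]],
    [[106.3,12.6,180],[0,0,-0.014]],
    [[106.3,12.6,180],[0,0,-0.014]],
  ],
  fingers=174,
)

```text
time: 25.88
eef_pos: [550.0, 307.8, 136.3]
orientation: [0.701, 0.714, -0.003, -0.002]
wrist_force: [-0.5, -0.9, 0.5]
opening: 29.6
finger_force: 0.0
```

Request:
carry_out(
  motion=[
    [[0,0,15],[0,0,0]],
    [[0,0,35],[0,0,0]],
    [[0,0,55],[0,0,0]],
    [[0,0,70],[0,0,0]],
    [[0,0,80],[0,0,0]],
  ],
)

```text
time: 26.5
eef_pos: [553.6, 306.2, 60.0]
orientation: [0.702, 0.712, 0.0, 0.0]
wrist_force: [0.5, -0.0, 0.1]
opening: 30.0
finger_force: 0.0
```

Request:
carry_out(
  motion=[
    [[0,0,0],[0,0,0]],
    [[0,0,0],[0,0,0]],
    [[0,0,0],[0,0,0]],
    [[0,0,0],[0,0,0]],
    [[0,0,0],[0,0,0]],
  ],
  fingers=255,
)

```text
time: 27.12
eef_pos: [552.6, 307.0, 60.2]
orientation: [0.702, 0.712, -0.0, -0.0]
wrist_force: [-3.1, -1.2, 2.4]
opening: 10.1
finger_force: 30.0
```

Request:
carry_out(
  motion=[
    [[0,-8,0],[0,0,0]],
    [[0,-22,0],[0,0,0]],
    [[0,-36,0],[0,0,0]],
    [[0,-50,0],[0,0,0]],
    [[0,-64,0],[0,0,0]],
  ],
)

```text
time: 27.75
eef_pos: [488.0, 305.8, 60.2]
orientation: [0.702, 0.712, 0.0, 0.0]
wrist_force: [1.6, -2.1, 5.1]
opening: 10.1
finger_force: 30.0
```

Request:
carry_out(
  motion=[
    [[0,-14,0],[0,0,0]],
    [[0,-28,0],[0,0,0]],
    [[0,-40,0],[0,0,0]],
    [[0,-48,0],[0,0,0]],
    [[0,-50,0],[0,0,0]],
  ],
)

```text
time: 28.38
eef_pos: [437.3, 304.7, 60.1]
orientation: [0.702, 0.713, -0.001, 0.0]
wrist_force: [1.2, -2.8, 5.5]
opening: 9.9
finger_force: 30.0
```

Request:
carry_out(
  motion=[
    [[0,0,0],[0,0,0]],
    [[0,0,0],[0,0,0]],
    [[0,0,0],[0,0,0]],
    [[0,0,0],[0,0,0]],
    [[0,0,0],[0,0,0]],
  ],
)

```text
time: 29.0
eef_pos: [437.3, 304.8, 60.1]
orientation: [0.702, 0.713, -0.001, -0.0]
wrist_force: [-1.1, -2.1, 8.7]
opening: 9.6
finger_force: 30.0
```

Request:
carry_out(
  motion=[
    [[0,0,0],[0,0,0]],
    [[0,0,0],[0,0,0]],
    [[0,0,0],[0,0,0]],
    [[0,0,0],[0,0,0]],
    [[0,0,-20],[0,0,0]],
  ],
  fingers=174,
)

```text
time: 29.62
eef_pos: [437.8, 304.5, 78.8]
orientation: [0.702, 0.712, -0.002, -0.0]
wrist_force: [0.1, -0.4, -0.7]
opening: 30.1
finger_force: 0.0
```

Request:
carry_out(
  motion=[
    [[0,0,-40],[0,0,0]],
    [[-20,0,-80],[0,0,0]],
    [[-50,10,-130],[0,0,0]],
    [[-80,20,-180],[0,0,0]],
    [[-95,30,-230],[0,0,0]],
  ],
)

```text
time: 30.25
eef_pos: [470.4, 208.6, 311.4]
orientation: [0.703, 0.712, -0.0, 0.0]
wrist_force: [0.5, 0.1, 0.0]
opening: 29.8
finger_force: 0.0
```

Request:
carry_out(
  motion=[
    [[0,0,0],[0,0,0]],
    [[0,0,0],[0,0,0]],
    [[0,0,0],[0,0,0]],
    [[0,0,0],[0,0,0]],
    [[0,0,0],[0,0,0]],
  ],
)

```text
time: 30.88
eef_pos: [469.9, 210.9, 309.2]
orientation: [0.702, 0.713, -0.001, -0.0]
wrist_force: [0.1, 0.8, 0.5]
opening: 29.7
finger_force: 0.0
```

```bash
python3 - <<'E'
from h import *
s=r.observe(); print(s["time"],s["eef_pos"],yaw()); c=r.calibration("wrist")
im=r.get_image("wrist"); cv2.imwrite("pics/w3.png",im[:,:,::-1])
np.save("pics/w3c.npy",c,allow_pickle=True)
E
```

```text
30.875 [469.87671406 210.9202892  309.15564086] 1.5865837935414189
```

View pics/w3.png

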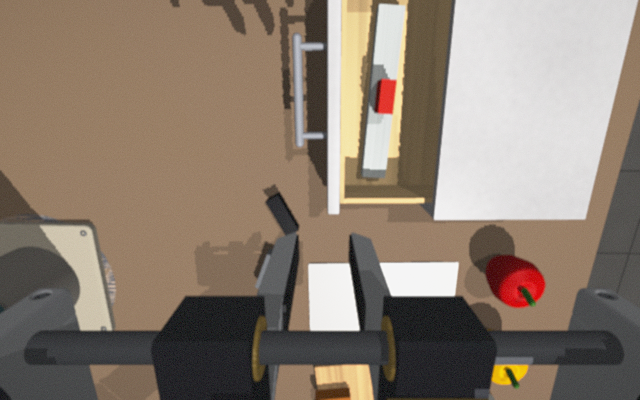

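The open drawer holds the straightedge, lying from about (373,175) to (391,5), with its red grip top at about (387,97). The handle is at column 299.

```bash
python3 - <<'E'
from h import *
img=cv2.imread("pics/w3.png"); c=np.load("pics/w3c.npy",allow_pickle=True).item()
hsv=cv2.cvtColor(img,cv2.COLOR_BGR2HSV)
m=cv2.inRange(hsv,(0,150,170),(8,255,255))|cv2.inRange(hsv,(172,150,170),(180,255,255)); m[150:]=0; m[:,:350]=0;m[:,420:]=0
[print("grip",x) for x in rects(img,c,m,80,50)]
print("handle(bias, true x 437.3)",unproj(c,[(299,90),(299,36),(299,145)],77).round(1))
e=[]
g=cv2.cvtColor(img,cv2.COLOR_BGR2GRAY)
b=cv2.inRange(hsv,(0,0,130),(180,40,255)); b[:,:345]=0; b[:,420:]=0; b[185:]=0
[print("bar",x) for x in rects(img,c,b,44,300)]
print("walls",unproj(c,[(340,20),(340,198),(424,202)],93).round(1), unproj(c,[(450,10),(433,218)],115).round(1))
E
```

```text
grip (array([543.2, 303.7]), array([17.3, 38. ]), 1.526, array([387.,  96.]))
handle(bias, true x 437.3) [[437.6 309.   77. ]
 [437.9 368.   77. ]
 [437.2 243.1  77. ]]
bar (array([540.6, 248.2]), array([33.5, 88.1]), 1.532, array([376., 139.]))
bar (array([546. , 364.9]), array([33. , 93.3]), 1.526, array([387.,  42.]))
walls [[484.  381.8  93. ]
 [490.2 178.9  93. ]
 [597.6 175.3  93. ]] [[595.4 387.9 115. ]
 [603.6 161.8 115. ]]
```

```bash
python3 - <<'E'
from h import *
plan([470,210.7,309.5],1.5866,[(510,260,250,.77),(543.2,304.3,150,-.043),(543.2,304.3,48,-.043),(543.2,304.3,200,-.043),(500,10,200,-.043),(430,-285,150,.117),(430,-285,50,.117)])
E
```

```text
shift [48.7 40.8 59.5] turn [0.    0.    0.817]
shift [ 54.7  -8.7 100. ] turn [0.    0.    0.813]
shift [  0.   0. 102.] turn [0. 0. 0.]
shift [   0.    0. -152.] turn [0. 0. 0.]
shift [-30.5 295.9   0. ] turn [0. 0. 0.]
shift [-57.3 297.7  50. ] turn [ 0.    0.   -0.16]
shift [  0.   0. 100.] turn [0. 0. 0.]
```

Request:
carry_out(
  motion=[
    [[10,8,12],[0,0,0.163]],
    [[20,16,24],[0,0,0.327]],
    [[30,24,36],[0,0,0.49]],
    [[39,33,48],[0,0,0.653]],
    [[48.7,40.8,59.5],[0,0,0.817]],
  ],
  fingers=65,
)

```text
time: 31.55
eef_pos: [510.6, 260.3, 249.7]
orientation: [0.928, 0.373, -0.0, 0.0]
wrist_force: [0.0, -0.6, 0.8]
opening: 70.1
finger_force: 0.0
```

Request:
carry_out(
  motion=[
    [[11,-2,20],[0,0,0.163]],
    [[22,-4,40],[0,0,0.326]],
    [[33,-5,60],[0,0,0.49]],
    [[44,-7,80],[0,0,0.65]],
    [[54.7,-8.7,100],[0,0,0.813]],
  ],
)

```text
time: 32.17
eef_pos: [543.7, 304.8, 149.4]
orientation: [1.0, -0.025, -0.0, 0.0]
wrist_force: [-0.2, 0.0, -0.7]
opening: 69.7
finger_force: 0.0
```

Request:
carry_out(
  motion=[
    [[0,0,0],[0,0,0]],
    [[0,0,25],[0,0,0]],
    [[0,0,50],[0,0,0]],
    [[0,0,75],[0,0,0]],
    [[0,0,88],[0,0,0]],
  ],
)

```text
time: 32.8
eef_pos: [543.3, 303.8, 62.0]
orientation: [1.0, -0.021, -0.0, 0.0]
wrist_force: [0.4, -0.2, 0.2]
opening: 70.2
finger_force: 0.0
```

Request:
carry_out(
  motion=[
    [[0,0,5],[0,0,0]],
    [[0,0,10],[0,0,0]],
    [[0,0,14],[0,0,0]],
    [[0,0,14],[0,0,0]],
    [[0,0,14],[0,0,0]],
  ],
)

```text
time: 33.42
eef_pos: [543.8, 304.4, 48.6]
orientation: [1.0, -0.022, 0.0, -0.0]
wrist_force: [0.2, 1.1, -0.6]
opening: 70.5
finger_force: 0.0
```

Request:
carry_out(
  motion=[
    [[0,0,0],[0,0,0]],
    [[0,0,0],[0,0,0]],
    [[0,0,0],[0,0,0]],
    [[0,0,0],[0,0,0]],
    [[0,0,0],[0,0,0]],
  ],
  fingers=255,
)

```text
time: 34.05
eef_pos: [543.6, 303.8, 48.3]
orientation: [1.0, -0.022, -0.0, 0.0]
wrist_force: [0.1, -1.6, 1.7]
opening: 40.1
finger_force: 30.0
```

Request:
carry_out(
  motion=[
    [[0,0,-10],[0,0,0]],
    [[0,0,-30],[0,0,0]],
    [[0,0,-60],[0,0,0]],
    [[0,0,-90],[0,0,0]],
    [[0,0,-120],[0,0,0]],
  ],
)

```text
time: 34.67
eef_pos: [543.3, 304.5, 169.5]
orientation: [1.0, -0.022, -0.0, -0.0]
wrist_force: [-0.5, 0.7, -2.4]
opening: 39.9
finger_force: 30.0
```

Request:
carry_out(
  motion=[
    [[-3,30,0],[0,0,0]],
    [[-10,100,0],[0,0,0]],
    [[-17,160,0],[0,0,0]],
    [[-23,220,0],[0,0,0]],
    [[-28,270,0],[0,0,0]],
  ],
)

```text
time: 35.3
eef_pos: [503.2, 33.6, 168.8]
orientation: [1.0, -0.022, 0.0, 0.0]
wrist_force: [0.5, -0.1, -2.0]
opening: 39.7
finger_force: 30.0
```

Request:
carry_out(
  motion=[
    [[-10,60,0],[0,0,-0.03]],
    [[-22,120,4],[0,0,-0.06]],
    [[-34,180,8],[0,0,-0.1]],
    [[-46,240,12],[0,0,-0.13]],
    [[-57,290,18],[0,0,-0.16]],
  ],
)

```text
time: 35.92
eef_pos: [433.5, -253.8, 150.8]
orientation: [0.998, 0.058, 0.001, 0.0]
wrist_force: [0.7, 0.6, -1.8]
opening: 39.9
finger_force: 30.0
```

```bash
python3 - <<'E'
from h import *
s=r.observe();print(s["time"],s["eef_pos"],yaw(),s["wrist_force"])
go([430,-292,50],.117)
c=r.calibration("top");im=r.get_image("top");cv2.imwrite("pics/t1.png",im[:,:,::-1])
hsv=cv2.cvtColor(im,cv2.COLOR_RGB2HSV);f=cv2.inRange(hsv,(3,150,90),(14,255,255)); f[:,:300]=0; f[:,480:]=0
[print(x) for x in rects(im,c,f,36,40)]
E
```

```text
35.925 [ 433.49853882 -253.84015071  150.78713389] 0.11548845382400957 [ 0.6986473   0.62405246 -1.78939043]
shift [ -8.   37.4 100.8] turn [ 0.001 -0.001 -0.002]
(array([ 504.4, -223.1]), array([21.3, 39.6]), 0.106, array([408., 223.]))
(array([ 511. , -282.9]), array([21. , 40.7]), 0.118, array([431., 219.]))
(array([ 523.8, -340. ]), array([18.6, 26.1]), -0.004, array([452., 214.]))
```

Request:
carry_out(
  motion=[
    [[-2,10,20],[0,0,0]],
    [[-4,20,45],[0,0,0]],
    [[-6,30,70],[0,0,0]],
    [[-8,37,90],[0,0,0]],
    [[-8,37,100],[0,0,0]],
  ],
)

```text
time: 36.6
eef_pos: [430.0, -289.1, 49.6]
orientation: [0.998, 0.057, -0.0, -0.0]
wrist_force: [-0.1, -0.3, -2.2]
opening: 40.0
finger_force: 30.0
```

Request:
carry_out(
  motion=[
    [[0,0,6],[0,0,0]],
    [[0,0,12],[0,0,0]],
    [[0,0,17],[0,0,0]],
    [[0,0,21],[0,0,0]],
    [[0,0,23],[0,0,0]],
  ],
)

```text
time: 37.22
eef_pos: [430.3, -289.0, 27.2]
orientation: [0.998, 0.058, 0.0, -0.0]
wrist_force: [0.1, -0.2, -2.3]
opening: 39.6
finger_force: 30.0
```

Request:
carry_out(
  motion=[
    [[0,0,0],[0,0,0]],
    [[0,0,0],[0,0,0]],
    [[0,0,0],[0,0,0]],
    [[0,0,0],[0,0,0]],
    [[0,0,0],[0,0,0]],
  ],
)

```text
time: 37.85
eef_pos: [430.3, -289.1, 27.3]
orientation: [0.998, 0.058, 0.0, 0.0]
wrist_force: [0.1, 0.3, -2.2]
opening: 39.7
finger_force: 30.0
```

Request:
carry_out(
  motion=[
    [[6,0,0],[0,0,0]],
    [[12,0,0],[0,0,0]],
    [[17,0,0],[0,0,0]],
    [[21,0,0],[0,0,0]],
    [[23,0,0],[0,0,0]],
  ],
)

```text
time: 38.48
eef_pos: [453.0, -286.3, 27.2]
orientation: [0.998, 0.058, -0.0, -0.0]
wrist_force: [-2.0, -0.2, -1.2]
opening: 39.7
finger_force: 30.0
```

Request:
carry_out(
  motion=[
    [[0.5,0,0],[0,0,0]],
    [[1,0,0],[0,0,0]],
    [[1.5,0,0],[0,0,0]],
    [[2,0,0],[0,0,0]],
    [[2.5,0,0],[0,0,0]],
  ],
)

```text
time: 39.1
eef_pos: [455.6, -286.2, 27.3]
orientation: [0.998, 0.058, -0.0, 0.0]
wrist_force: [-0.9, 0.1, -3.7]
opening: 39.8
finger_force: 30.0
```

Request:
carry_out(
  motion=[
    [[0.5,0,0],[0,0,0]],
    [[1,0,0],[0,0,0]],
    [[1.5,0,0],[0,0,0]],
    [[2,0,0],[0,0,0]],
    [[2,0,0],[0,0,0]],
  ],
)

```text
time: 39.72
eef_pos: [455.9, -286.1, 27.1]
orientation: [0.998, 0.058, -0.001, -0.0]
wrist_force: [-4.0, -1.5, -1.2]
opening: 39.7
finger_force: 30.0
```

Request:
carry_out(
  motion=[
    [[0.5,0,0],[0,0,0]],
    [[1,0,0],[0,0,0]],
    [[1.5,0,0],[0,0,0]],
    [[1.5,0,0],[0,0,0]],
    [[1.5,0,0],[0,0,0]],
  ],
)

```text
time: 40.35
eef_pos: [456.0, -286.0, 27.0]
orientation: [0.998, 0.057, -0.003, -0.0]
wrist_force: [-7.5, -2.2, 0.7]
opening: 39.8
finger_force: 30.0
```

```bash
python3 - <<'E'
from h import *
s=r.observe();print(s["time"],s["eef_pos"],yaw(),s["wrist_force"],s["torque"])
im=r.get_image("top");cv2.imwrite("pics/t2.png",cv2.resize(im[160:280,360:500,::-1],None,fx=5,fy=5,interpolation=cv2.INTER_CUBIC))
E
```

```text
40.35 [ 455.97008652 -286.00347692   26.9705346 ] 0.11483063150671638 [-7.53841324 -2.1671164   0.69689939] [-0.40867193  1.77083142  0.1292526 ]
```

View pics/t2.png

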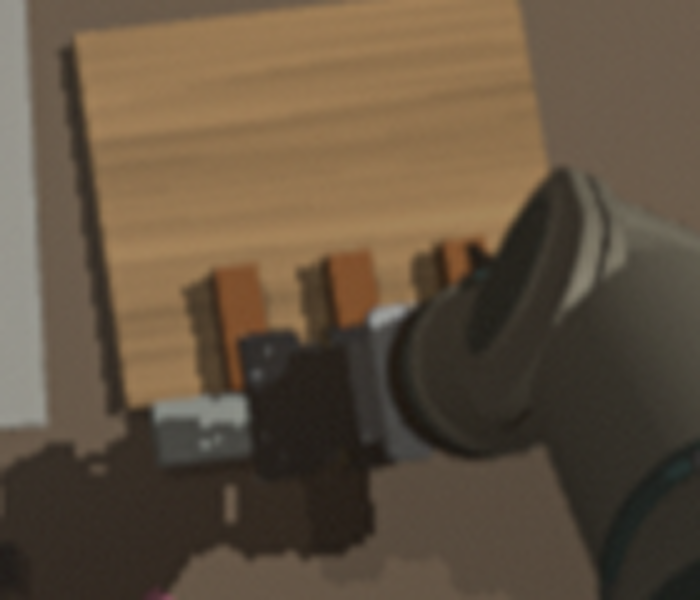

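The top crop shows the straightedge sitting along the board's near edge at about (200,430) and the bars' near ends reaching it. I'll press a little further, hold, back off and look again.

Request:
carry_out(
  motion=[
    [[0.5,0,0],[0,0,0]],
    [[1,0,0],[0,0,0]],
    [[1.5,0,0],[0,0,0]],
    [[1.5,0,0],[0,0,0]],
    [[1.5,0,0],[0,0,0]],
  ],
)

```text
time: 41.02
eef_pos: [456.0, -286.0, 26.8]
orientation: [0.998, 0.057, -0.004, -0.001]
wrist_force: [-9.9, -1.9, 1.0]
opening: 40.1
finger_force: 30.0
```

Request:
carry_out(
  motion=[
    [[-1,0,0],[0,0,0]],
    [[-2,0,0],[0,0,0]],
    [[-3,0,0],[0,0,0]],
    [[-3,0,0],[0,0,0]],
    [[-3,0,0],[0,0,0]],
  ],
)

```text
time: 41.65
eef_pos: [455.9, -285.9, 26.8]
orientation: [0.998, 0.058, -0.001, -0.0]
wrist_force: [-5.2, -1.5, -4.1]
opening: 39.8
finger_force: 30.0
```

Request:
carry_out(
  motion=[
    [[-3,0,0],[0,0,0]],
    [[-8,0,0],[0,0,0]],
    [[-15,0,0],[0,0,0]],
    [[-22,0,0],[0,0,0]],
    [[-30,0,0],[0,0,0]],
  ],
)

```text
time: 42.28
eef_pos: [427.5, -289.5, 27.4]
orientation: [0.998, 0.058, 0.0, 0.0]
wrist_force: [-0.8, -0.3, -1.6]
opening: 39.7
finger_force: 30.0
```

Request:
carry_out(
  motion=[
    [[0,0,-20],[0,0,0]],
    [[0,0,-50],[0,0,0]],
    [[0,0,-90],[0,0,0]],
    [[0,0,-120],[0,0,0]],
    [[0,0,-140],[0,0,0]],
  ],
)

```text
time: 42.9
eef_pos: [427.7, -289.7, 168.8]
orientation: [0.998, 0.058, 0.001, 0.001]
wrist_force: [-0.5, 0.1, -2.7]
opening: 39.5
finger_force: 30.0
```

```bash
python3 - <<'E'
from h import *
s=r.observe();print(s["time"],s["eef_pos"],yaw())
plan([427,-289.5,167],.117,[(427,0,200,.117),(543.2,240,200,-.043),(543.2,304.3,160,-.043)])
E
```

```text
42.9 [ 427.72383548 -289.70561066  168.84366526] 0.11541370713692183
shift [  33.8 -287.5  -33. ] turn [0. 0. 0.]
shift [ 143.4 -224.8    0. ] turn [0.   0.   0.16]
shift [ -2.8 -64.2  40. ] turn [0. 0. 0.]
```

Request:
carry_out(
  motion=[
    [[4,-40,-6],[0,0,0]],
    [[11,-100,-12],[0,0,0]],
    [[19,-160,-18],[0,0,0]],
    [[27,-220,-25],[0,0,0]],
    [[33.8,-278,-33],[0,0,0]],
  ],
)

```text
time: 43.52
eef_pos: [428.7, -7.6, 200.6]
orientation: [0.998, 0.058, 0.0, 0.0]
wrist_force: [1.2, 0.8, -2.9]
opening: 39.6
finger_force: 30.0
```

```bash
python3 - <<'E'
from h import *
print(r.observe()["eef_pos"])
c=r.calibration("top");im=r.get_image("top");cv2.imwrite("pics/t3.png",im[:,:,::-1])
cv2.imwrite("pics/t3b.png",cv2.resize(im[100:290,120:500,::-1],None,fx=2,fy=2,interpolation=cv2.INTER_CUBIC))
hsv=cv2.cvtColor(im,cv2.COLOR_RGB2HSV);f=cv2.inRange(hsv,(3,150,90),(14,255,255)); f[:,:370]=0; f[:,480:]=0
O=np.array([574.,-275]);a=.117;M=np.array([[np.cos(a),np.sin(a)],[-np.sin(a),np.cos(a)]])
for x in rects(im,c,f,36,40): print(x,"board",(M@(x[0]-O)).round(1))
E
```

```text
[428.71254416  -7.62968046 200.61603202]
(array([ 498.1, -224.4]), array([20.9, 62.5]), 0.106, array([408., 225.])) board [-69.5  59.1]
(array([ 505. , -283.4]), array([20.6, 63. ]), 0.121, array([431., 222.])) board [-69.5  -0.3]
(array([ 512. , -343.4]), array([20.6, 62. ]), 0.113, array([454., 220.])) board [-69.6 -60.7]
```

View pics/t3b.png

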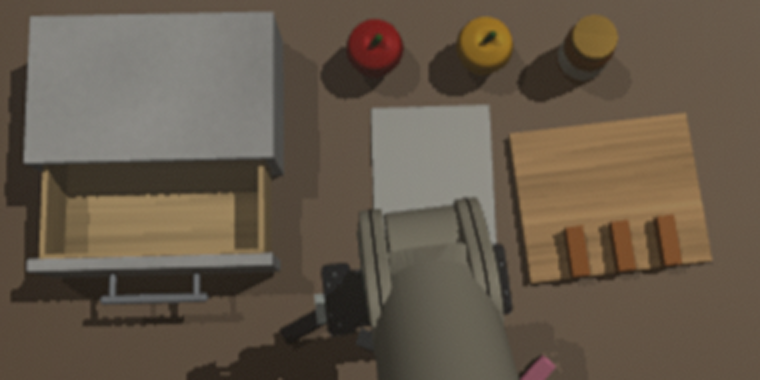

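The crop shows all three bars level with the board's near edge, the drawer open and empty, and the peppers and jar in place. I'll put the straightedge back.

```bash
python3 - <<'E'
from h import *
s=r.observe();print(s["eef_pos"],yaw())
plan([428,-9.5,200.5],.1155,[(530,230,200,-.0),(543,304.3,160,0.01),(543,304.3,62,0.01)])
E
```

```text
[429.1782207    1.72677997 201.56904845] 0.12658630327179615
shift [ 128.9 -226.1    0.5] turn [0.    0.    0.116]
shift [ 13.  -74.3  40. ] turn [ 0.    0.   -0.01]
shift [ 0.  0. 98.] turn [0. 0. 0.]
```

Request:
carry_out(
  motion=[
    [[0,0,0],[0,0,0]],
    [[0,0,0],[0,0,0]],
    [[0,0,0],[0,0,0]],
    [[0,0,0],[0,0,0]],
    [[0,0,0],[0,0,0]],
  ],
)

```text
time: 44.2
eef_pos: [429.2, -9.9, 200.2]
orientation: [0.998, 0.057, -0.0, 0.0]
wrist_force: [0.3, -0.6, -2.8]
opening: 39.8
finger_force: 30.0
```

Request:
carry_out(
  motion=[
    [[20,-30,0],[0,0,0.02]],
    [[45,-80,0],[0,0,0.045]],
    [[75,-135,0],[0,0,0.075]],
    [[105,-190,0],[0,0,0.1]],
    [[128.9,-226.1,0],[0,0,0.116]],
  ],
)

```text
time: 44.82
eef_pos: [531.5, 233.6, 200.0]
orientation: [1.0, 0.001, 0.0, -0.001]
wrist_force: [0.1, -0.8, -3.2]
opening: 39.7
finger_force: 30.0
```

Request:
carry_out(
  motion=[
    [[3,-15,0],[0,0,-0.01]],
    [[6,-35,0],[0,0,-0.01]],
    [[9,-55,10],[0,0,-0.01]],
    [[12,-70,20],[0,0,-0.01]],
    [[13,-74.3,30],[0,0,-0.01]],
  ],
)

```text
time: 45.45
eef_pos: [543.8, 305.4, 169.2]
orientation: [1.0, 0.005, -0.0, -0.0]
wrist_force: [-0.8, -0.5, -3.0]
opening: 39.9
finger_force: 30.0
```

Request:
carry_out(
  motion=[
    [[0,0,0],[0,0,0]],
    [[0,0,0],[0,0,0]],
    [[0,0,0],[0,0,0]],
    [[0,0,0],[0,0,0]],
    [[0,0,0],[0,0,0]],
  ],
)

```text
time: 46.08
eef_pos: [544.3, 304.4, 170.6]
orientation: [1.0, 0.005, 0.0, -0.0]
wrist_force: [-0.2, 1.5, -2.6]
opening: 39.9
finger_force: 30.0
```

Request:
carry_out(
  motion=[
    [[0,0,20],[0,0,0]],
    [[0,0,45],[0,0,0]],
    [[0,0,70],[0,0,0]],
    [[0,0,90],[0,0,0]],
    [[0,0,105],[0,0,0]],
  ],
)

```text
time: 46.7
eef_pos: [544.1, 304.3, 64.5]
orientation: [1.0, 0.005, -0.0, 0.0]
wrist_force: [0.7, 0.4, -1.9]
opening: 39.6
finger_force: 30.0
```

Request:
carry_out(
  motion=[
    [[0,0,5],[0,0,0]],
    [[0,0,9],[0,0,0]],
    [[0,0,13],[0,0,0]],
    [[0,0,16],[0,0,0]],
    [[0,0,16],[0,0,0]],
  ],
)

```text
time: 47.32
eef_pos: [544.2, 304.4, 49.3]
orientation: [1.0, 0.005, 0.0, 0.0]
wrist_force: [-0.3, -0.5, -2.8]
opening: 39.7
finger_force: 30.0
```

Request:
carry_out(
  motion=[
    [[0,0,0.5],[0,0,0]],
    [[0,0,0.5],[0,0,0]],
    [[0,0,0.5],[0,0,0]],
    [[0,0,0.5],[0,0,0]],
    [[0,0,0.5],[0,0,0]],
  ],
  fingers=65,
)

```text
time: 47.95
eef_pos: [544.2, 304.5, 48.9]
orientation: [1.0, 0.005, 0.0, -0.0]
wrist_force: [0.2, 0.4, 0.6]
opening: 69.8
finger_force: 0.0
```

Request:
carry_out(
  motion=[
    [[0,0,-20],[0,0,0]],
    [[0,0,-50],[0,0,0]],
    [[0,0,-80],[0,0,0]],
    [[0,0,-110],[0,0,0]],
    [[0,0,-130],[0,0,0]],
  ],
)

```text
time: 48.58
eef_pos: [544.6, 304.7, 180.4]
orientation: [1.0, 0.005, 0.001, -0.0]
wrist_force: [-0.5, -0.6, -0.3]
opening: 70.3
finger_force: 0.0
```

```bash
python3 - <<'E'
from h import *
s=r.observe();print(s["time"],s["eef_pos"],yaw())
plan(s["eef_pos"],.01,[(490,303,180,.8),(437.5,303,150,1.585),(437.5,303,60,1.585)])
E
```

```text
48.575 [544.60117141 304.68964222 180.41888874] 0.00969570892721075
shift [-54.6   1.1   0.4] turn [ 0.    0.   -0.79]
shift [-36.6 -37.7  30. ] turn [ 0.     0.    -0.785]
shift [ 0.  0. 90.] turn [0. 0. 0.]
```

Request:
carry_out(
  motion=[
    [[-11,0,0],[0,0,-0.158]],
    [[-22,0,0],[0,0,-0.316]],
    [[-33,0,0],[0,0,-0.474]],
    [[-44,1,0],[0,0,-0.632]],
    [[-54.6,1.1,0],[0,0,-0.79]],
  ],
  fingers=174,
)

```text
time: 49.2
eef_pos: [489.2, 302.6, 178.9]
orientation: [0.92, 0.392, 0.0, 0.0]
wrist_force: [-0.5, 0.0, -0.0]
opening: 29.9
finger_force: 0.0
```

Request:
carry_out(
  motion=[
    [[-7,-8,6],[0,0,-0.157]],
    [[-14,-15,12],[0,0,-0.314]],
    [[-22,-23,18],[0,0,-0.471]],
    [[-29,-30,24],[0,0,-0.628]],
    [[-36.6,-37.7,30],[0,0,-0.785]],
  ],
)

```text
time: 49.82
eef_pos: [436.9, 302.7, 148.7]
orientation: [0.7, 0.714, 0.0, 0.0]
wrist_force: [0.4, 0.0, 0.7]
opening: 29.9
finger_force: 0.0
```

Request:
carry_out(
  motion=[
    [[0,0,0],[0,0,0]],
    [[0,0,25],[0,0,0]],
    [[0,0,50],[0,0,0]],
    [[0,0,75],[0,0,0]],
    [[0,0,90],[0,0,0]],
  ],
)

```text
time: 50.45
eef_pos: [437.6, 302.6, 58.0]
orientation: [0.703, 0.711, -0.0, 0.0]
wrist_force: [0.3, -0.4, 0.5]
opening: 29.8
finger_force: 0.0
```

Request:
carry_out(
  motion=[
    [[0,0,0],[0,0,0]],
    [[0,0,0],[0,0,0]],
    [[0,0,0],[0,0,0]],
    [[0,0,0],[0,0,0]],
    [[0,0,0],[0,0,0]],
  ],
  fingers=255,
)

```text
time: 51.08
eef_pos: [437.6, 303.4, 59.6]
orientation: [0.702, 0.712, 0.001, 0.0]
wrist_force: [-0.8, -0.2, 5.8]
opening: 10.3
finger_force: 30.0
```

Next I'll push the drawer in gently, the last few millimetres slowly.

Request:
carry_out(
  motion=[
    [[0,5,0],[0,0,0]],
    [[0,15,0],[0,0,0]],
    [[0,27,0],[0,0,0]],
    [[0,40,0],[0,0,0]],
    [[0,52,0],[0,0,0]],
  ],
)

```text
time: 51.7
eef_pos: [489.5, 304.4, 59.6]
orientation: [0.702, 0.712, 0.001, -0.0]
wrist_force: [-1.6, 0.7, 5.9]
opening: 10.1
finger_force: 30.0
```

Request:
carry_out(
  motion=[
    [[0,12,0],[0,0,0]],
    [[0,24,0],[0,0,0]],
    [[0,36,0],[0,0,0]],
    [[0,46,0],[0,0,0]],
    [[0,54,0],[0,0,0]],
  ],
)

```text
time: 52.32
eef_pos: [543.5, 305.5, 59.6]
orientation: [0.702, 0.712, 0.001, -0.0]
wrist_force: [-0.9, 1.2, 5.2]
opening: 10.3
finger_force: 30.0
```

Request:
carry_out(
  motion=[
    [[0,3,0],[0,0,0]],
    [[0,6,0],[0,0,0]],
    [[0,8,0],[0,0,0]],
    [[0,10,0],[0,0,0]],
    [[0,12,0],[0,0,0]],
  ],
)

```text
time: 52.95
eef_pos: [552.6, 305.6, 59.5]
orientation: [0.702, 0.712, -0.001, -0.001]
wrist_force: [-7.9, 0.4, 11.2]
opening: 9.7
finger_force: 30.0
```

Request:
carry_out(
  motion=[
    [[0,1,0],[0,0,0]],
    [[0,2,0],[0,0,0]],
    [[0,2,0],[0,0,0]],
    [[0,0,0],[0,0,0]],
    [[0,-3,0],[0,0,0]],
  ],
)

```text
time: 53.58
eef_pos: [552.3, 305.6, 59.6]
orientation: [0.702, 0.712, 0.001, -0.0]
wrist_force: [2.3, 3.0, 4.1]
opening: 10.0
finger_force: 30.0
```

Request:
carry_out(
  motion=[
    [[0,0,0],[0,0,0]],
    [[0,0,0],[0,0,0]],
    [[0,0,0],[0,0,0]],
    [[0,0,0],[0,0,0]],
    [[0,0,-10],[0,0,0]],
  ],
  fingers=174,
)

```text
time: 54.2
eef_pos: [551.5, 303.9, 68.4]
orientation: [0.702, 0.712, -0.001, -0.0]
wrist_force: [0.2, 0.7, 0.7]
opening: 29.8
finger_force: 0.0
```

Request:
carry_out(
  motion=[
    [[0,0,-30],[0,0,0]],
    [[0,0,-60],[0,0,0]],
    [[-20,0,-110],[0,0,0]],
    [[-60,-10,-170],[0,0,0]],
    [[-105,-20,-230],[0,0,0]],
  ],
)

```text
time: 54.82
eef_pos: [536.0, 212.4, 282.4]
orientation: [0.702, 0.712, 0.0, 0.0]
wrist_force: [0.9, 0.2, 0.1]
opening: 30.0
finger_force: 0.0
```

Request:
carry_out(
  motion=[
    [[0,0,0],[0,0,0]],
    [[0,0,0],[0,0,0]],
    [[0,0,0],[0,0,0]],
    [[0,0,0],[0,0,0]],
    [[0,0,0],[0,0,0]],
  ],
)

```text
time: 55.45
eef_pos: [536.1, 213.5, 279.3]
orientation: [0.702, 0.712, -0.001, -0.0]
wrist_force: [0.2, -0.1, -1.1]
opening: 29.8
finger_force: 0.0
```

```bash
python3 - <<'E'
from h import *
s=r.observe();print(s["time"],s["eef_pos"],s["wrist_force"])
c=r.calibration("top");im=r.get_image("top")
w=r.get_image("wrist")
cv2.imwrite("pics/end.png",np.vstack([cv2.resize(im[90:290,120:500,::-1],(640,337)),w[:250,:,::-1]]))
hsv=cv2.cvtColor(im,cv2.COLOR_RGB2HSV);f=cv2.inRange(hsv,(3,150,90),(14,255,255)); f[:,:370]=0; f[:,480:]=0
O=np.array([574.,-275]);a=.117;M=np.array([[np.cos(a),np.sin(a)],[-np.sin(a),np.cos(a)]])
for x in rects(im,c,f,36,40): print(x,"board",(M@(x[0]-O)).round(1))
E
```

```text
55.45 [536.07990122 213.52774978 279.32766218] [ 0.16207105 -0.1455244  -1.06526375]
(array([ 498.1, -224.3]), array([20.5, 61.9]), 0.117, array([408., 225.])) board [-69.5  59.2]
(array([ 519.8, -289.7]), array([43.2, 88.8]), 0.202, array([433., 216.])) board [-55.5  -8.3]
```

View pics/end.png

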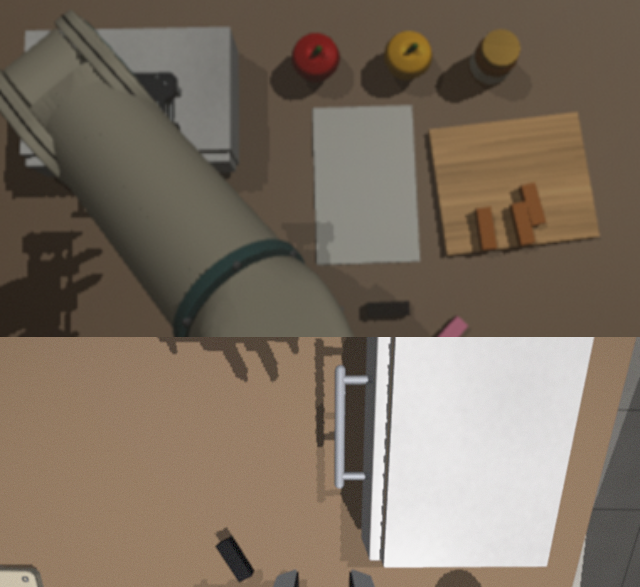

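The drawer is shut, but one bar has been knocked: the right-hand bar now sits further back at about (532,205), against the middle one at (523,223). I'll take a close look and put it back.

Request:
carry_out(
  motion=[
    [[-40,-3,0],[0,0,0]],
    [[-95,-5,0],[0,0,0]],
    [[-155,-8,0],[0,0,0]],
    [[-215,-10,0],[0,0,0]],
    [[-275,-12,0],[0,0,0]],
  ],
)

```text
time: 56.18
eef_pos: [528.2, -63.9, 280.3]
orientation: [0.702, 0.712, 0.0, 0.0]
wrist_force: [0.1, 0.0, -0.2]
opening: 29.9
finger_force: 0.0
```

Request:
carry_out(
  motion=[
    [[-60,-3,0],[0,0,0]],
    [[-120,-5,5],[0,0,0]],
    [[-180,-8,15],[0,0,0]],
    [[-240,-10,25],[0,0,0]],
    [[-285,-12,35],[0,0,0]],
  ],
)

```text
time: 56.8
eef_pos: [519.6, -350.4, 244.5]
orientation: [0.703, 0.711, -0.0, 0.0]
wrist_force: [0.4, 0.8, 0.0]
opening: 30.0
finger_force: 0.0
```

Request:
carry_out(
  motion=[
    [[0,0,0],[0,0,0]],
    [[0,0,0],[0,0,0]],
    [[0,0,0],[0,0,0]],
    [[0,0,0],[0,0,0]],
    [[0,0,0],[0,0,0]],
  ],
)

```text
time: 57.42
eef_pos: [520.6, -346.6, 245.5]
orientation: [0.702, 0.712, 0.0, 0.0]
wrist_force: [0.4, -0.2, 0.2]
opening: 29.5
finger_force: 0.0
```

```bash
python3 - <<'E'
from h import *
s=r.observe(); print(s["time"],s["eef_pos"],yaw()); c=r.calibration("wrist")
im=r.get_image("wrist"); cv2.imwrite("pics/w4.png",im[:,:,::-1])
np.save("pics/w4c.npy",c,allow_pickle=True)
E
```

```text
57.425 [ 520.58527758 -346.57825669  245.47657631] 1.5859285145561703
```

View pics/w4.png

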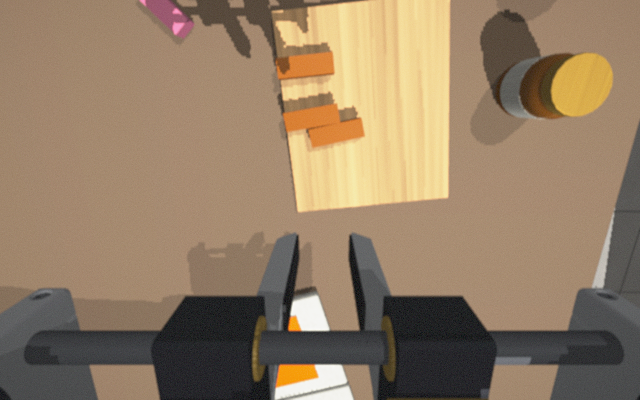

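```bash
python3 - <<'E'
import cv2
i=cv2.imread("pics/w4.png"); cv2.imwrite("pics/w4z.png",cv2.resize(i[40:155,265:375],None,fx=5,fy=5,interpolation=cv2.INTER_CUBIC))
E
```

```text
(no output)
```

View pics/w4z.png

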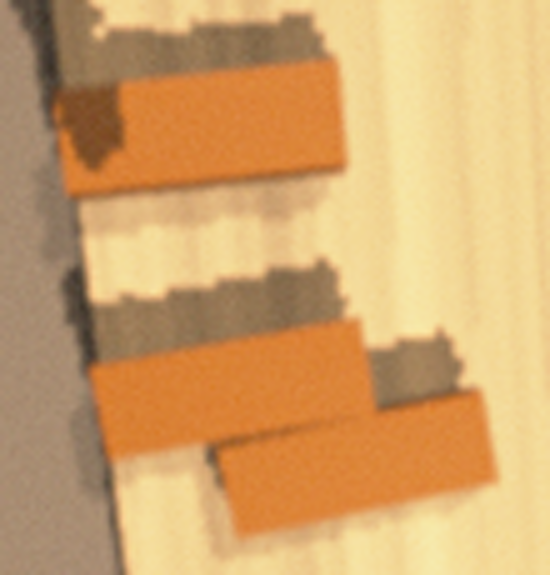

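The zoom shows bar C touching bar B's far corner, and B turned slightly, so no finger fits between them. I'll grip C by its ends instead, using A as the flush reference.

```bash
cat > m.py <<'E'
from h import *
a=.116;M=np.array([[np.cos(a),np.sin(a)],[-np.sin(a),np.cos(a)]])
def bars(c,d,off,k=5.):
    for n,q in d.items():
        P=unproj(c,np.array(q)/k+off,36)[:,:2]; l=(P[1]-P[0]+P[2]-P[3])/2; w=(P[3]-P[0]+P[2]-P[1])/2
        print(n,"world",P.mean(0).round(1),"board",(M@(P.mean(0)-[574,-275])).round(1),"yaw-board",round(np.arctan2(l[1],l[0])-a,3),"LxW",np.linalg.norm(l).round(1),np.linalg.norm(w).round(1))
E
python3 - <<'E'
from m import *
c=np.load("pics/w4c.npy",allow_pickle=True).item()
bars(c,{"A":[(55,88),(335,58),(345,168),(70,195)],"B":[(92,367),(358,318),(375,410),(112,458)],"C":[(215,450),(483,390),(497,482),(240,535)]},[265,40])
P=unproj(c,[(274,12),(297,210)],14);print("edge yaw",np.arctan2(-(P[1]-P[0])[0],(P[1]-P[0])[1]),P)
print("tcp",r.observe()["eef_pos"],yaw())
E
```

```text
A world [ 497.4 -223.3] board [-70.1  60.2] yaw-board -0.006 LxW 62.3 22.6
B world [ 505.  -279.7] board [-69.1   3.3] yaw-board 0.075 LxW 62.7 21.1
C world [ 534.5 -296.7] board [-41.8 -16.9] yaw-board 0.109 LxW 63.2 21.1
edge yaw -3.0395900762054495 [[ 461.05559454 -165.46469914   14.        ]
 [ 485.14575853 -400.81715482   14.        ]]
tcp [ 520.46998957 -346.81904713  245.4075192 ] 1.5855461263037607
```

```bash
python3 - <<'E'
from m import *
plan([520.5,-346.8,245.4],1.5857,[(535.5,-298.7,100,1.796),(535.5,-298.7,18.5,1.796)])
E
```

```text
shift [ 47.9  15.7 145.4] turn [ 0.    0.   -0.21]
shift [ 0.   0.  81.5] turn [0. 0. 0.]
```

Request:
carry_out(
  motion=[
    [[10,3,30],[0,0,-0.05]],
    [[22,7,70],[0,0,-0.1]],
    [[35,11,110],[0,0,-0.16]],
    [[47.9,15.7,145.4],[0,0,-0.21]],
    [[47.9,15.7,145.4],[0,0,-0.21]],
  ],
  fingers=27,
)

```text
time: 58.1
eef_pos: [533.9, -297.0, 97.6]
orientation: [0.623, 0.782, -0.0, -0.003]
wrist_force: [0.8, -0.3, 0.7]
opening: 76.4
finger_force: 0.0
```

Request:
carry_out(
  motion=[
    [[0,0,15],[0,0,0]],
    [[0,0,35],[0,0,0]],
    [[0,0,55],[0,0,0]],
    [[0,0,72],[0,0,0]],
    [[0,0,81.5],[0,0,0]],
  ],
)

```text
time: 58.72
eef_pos: [534.7, -298.9, 16.7]
orientation: [0.624, 0.782, -0.0, -0.001]
wrist_force: [0.7, -0.4, -0.5]
opening: 84.2
finger_force: 0.0
```

Request:
carry_out(
  motion=[
    [[0,0,0],[0,0,0]],
    [[0,0,0],[0,0,0]],
    [[0,0,0],[0,0,0]],
    [[0,0,0],[0,0,0]],
    [[0,0,0],[0,0,0]],
  ],
  fingers=255,
)

```text
time: 59.35
eef_pos: [535.7, -299.3, 18.8]
orientation: [0.624, 0.782, 0.0, 0.001]
wrist_force: [-0.2, 0.1, 3.1]
opening: 63.7
finger_force: 30.0
```

Request:
carry_out(
  motion=[
    [[0,0,-10],[0,0,0]],
    [[0,0,-20],[0,0,0]],
    [[0,0,-30],[0,0,0]],
    [[0,0,-30],[0,0,0]],
    [[0,0,-30],[0,0,0]],
  ],
)

```text
time: 59.98
eef_pos: [535.1, -299.2, 48.2]
orientation: [0.624, 0.782, -0.0, -0.0]
wrist_force: [-0.4, -0.7, 0.1]
opening: 63.6
finger_force: 30.0
```

```bash
python3 - <<'E'
from m import *
s=r.observe();p=s["eef_pos"];print(p,yaw())
# C to slot: board shift (-28.6,-45)
q=p[:2]+M.T@np.array([-28.6,-45]); print(q)
plan(p,yaw(),[(*q,49,1.681),(*q,19.2,1.681)])
E
```

```text
[ 535.11843443 -299.16251847   48.1975711 ] 1.7946886859336901
[ 511.91894071 -347.17026255]
shift [-41.7 -33.3  -0.8] turn [0.    0.    0.114]
shift [ 0.   0.  29.8] turn [0. 0. 0.]
```

Request:
carry_out(
  motion=[
    [[-10,-8,0],[0,0,0.03]],
    [[-20,-16,0],[0,0,0.06]],
    [[-31,-25,0],[0,0,0.09]],
    [[-41.7,-33.3,0],[0,0,0.114]],
    [[-41.7,-33.3,0],[0,0,0.114]],
  ],
)

```text
time: 60.6
eef_pos: [510.9, -349.1, 48.0]
orientation: [0.668, 0.744, -0.001, 0.0]
wrist_force: [-0.1, -0.1, 0.1]
opening: 63.7
finger_force: 30.0
```

Request:
carry_out(
  motion=[
    [[0,0,8],[0,0,0]],
    [[0,0,16],[0,0,0]],
    [[0,0,23],[0,0,0]],
    [[0,0,27],[0,0,0]],
    [[0,0,29.5],[0,0,0]],
  ],
)

```text
time: 61.22
eef_pos: [512.0, -346.9, 18.8]
orientation: [0.667, 0.745, -0.0, -0.0]
wrist_force: [-4.8, 1.6, 17.1]
opening: 63.6
finger_force: 30.0
```

Request:
carry_out(
  motion=[
    [[0,0,0],[0,0,0]],
    [[0,0,0],[0,0,0]],
    [[0,0,0],[0,0,0]],
    [[0,0,0],[0,0,0]],
    [[0,0,0],[0,0,0]],
  ],
)

```text
time: 61.85
eef_pos: [512.3, -347.2, 18.8]
orientation: [0.667, 0.745, 0.0, 0.0]
wrist_force: [1.2, 0.7, 0.6]
opening: 64.1
finger_force: 30.0
```

Request:
carry_out(
  motion=[
    [[0,0,0],[0,0,0]],
    [[0,0,0],[0,0,0]],
    [[0,0,0],[0,0,0]],
    [[0,0,0],[0,0,0]],
    [[0,0,-5],[0,0,0]],
  ],
  fingers=27,
)

```text
time: 62.48
eef_pos: [511.8, -347.0, 23.6]
orientation: [0.667, 0.745, -0.0, -0.0]
wrist_force: [-0.7, -0.4, 0.2]
opening: 84.1
finger_force: 0.0
```

Request:
carry_out(
  motion=[
    [[0,0,-15],[0,0,0]],
    [[0,0,-35],[0,0,0]],
    [[0,0,-60],[0,0,0]],
    [[0,0,-75],[0,0,0]],
    [[0,0,-75],[0,0,0]],
  ],
)

```text
time: 63.1
eef_pos: [513.0, -347.8, 100.5]
orientation: [0.667, 0.745, 0.0, 0.002]
wrist_force: [0.3, 0.5, -0.4]
opening: 84.1
finger_force: 0.0
```

```bash
python3 - <<'E'
from m import *
s=r.observe();p=s["eef_pos"];print(p,yaw(),s["time"])
plan(p,yaw(),[(506.2,-279.7,100,1.762),(506.2,-279.7,18.8,1.762)])
E
```

```text
[ 512.99605087 -347.77486852  100.5418932 ] 1.680513521299468 63.1
shift [68.4  0.7  0.5] turn [ 0.     0.    -0.081]
shift [ 0.   0.  81.2] turn [0. 0. 0.]
```

Request:
carry_out(
  motion=[
    [[15,0,0],[0,0,-0.02]],
    [[35,1,0],[0,0,-0.05]],
    [[55,1,0],[0,0,-0.081]],
    [[67.5,1.4,0],[0,0,-0.081]],
    [[67.5,1.4,0],[0,0,-0.081]],
  ],
)

```text
time: 63.72
eef_pos: [506.2, -278.4, 98.8]
orientation: [0.636, 0.772, 0.0, -0.0]
wrist_force: [0.6, 1.2, -0.4]
opening: 84.2
finger_force: 0.0
```

Request:
carry_out(
  motion=[
    [[0,0,15],[0,0,0]],
    [[0,0,35],[0,0,0]],
    [[0,0,55],[0,0,0]],
    [[0,0,72],[0,0,0]],
    [[0,0,80.5],[0,0,0]],
  ],
)

```text
time: 64.35
eef_pos: [505.4, -280.1, 16.6]
orientation: [0.637, 0.771, -0.0, -0.001]
wrist_force: [-0.5, -0.7, -0.6]
opening: 83.9
finger_force: 0.0
```

Request:
carry_out(
  motion=[
    [[0,0,0],[0,0,0]],
    [[0,0,0],[0,0,0]],
    [[0,0,0],[0,0,0]],
    [[0,0,0],[0,0,0]],
    [[0,0,0],[0,0,0]],
  ],
  fingers=255,
)

```text
time: 64.97
eef_pos: [506.5, -280.2, 18.8]
orientation: [0.636, 0.771, 0.0, 0.001]
wrist_force: [-0.3, 0.3, 3.9]
opening: 64.0
finger_force: 30.0
```

Request:
carry_out(
  motion=[
    [[0,0,-5],[0,0,0]],
    [[0,0,-10],[0,0,0]],
    [[0.2,-0.6,-10],[0,0,0.04]],
    [[0.2,-1.3,-10],[0,0,0.081]],
    [[0.2,-1.3,-10],[0,0,0.081]],
  ],
)

```text
time: 65.6
eef_pos: [504.6, -280.0, 28.1]
orientation: [0.667, 0.745, -0.0, -0.0]
wrist_force: [-0.3, 0.9, -1.3]
opening: 63.6
finger_force: 30.0
```

```bash
python3 - <<'E'
from m import *
s=r.observe();print(s["eef_pos"],yaw(),s["time"])
E
```

```text
[ 504.55823599 -279.95988845   28.09538588] 1.680152094476269 65.6
```

Request:
carry_out(
  motion=[
    [[0,0,3],[0,0,0]],
    [[0,0,6],[0,0,0]],
    [[0,0,8],[0,0,0]],
    [[0,0,9.5],[0,0,0]],
    [[0,0,9.5],[0,0,0]],
  ],
)

```text
time: 66.22
eef_pos: [504.7, -279.9, 18.9]
orientation: [0.667, 0.745, -0.0, -0.0]
wrist_force: [-0.7, 0.4, 1.2]
opening: 64.1
finger_force: 30.0
```

Request:
carry_out(
  motion=[
    [[0,0,0],[0,0,0]],
    [[0,0,0],[0,0,0]],
    [[0,0,0],[0,0,0]],
    [[0,0,0],[0,0,0]],
    [[0,0,-5],[0,0,0]],
  ],
  fingers=27,
)

```text
time: 66.85
eef_pos: [504.5, -279.9, 23.6]
orientation: [0.667, 0.745, -0.0, -0.0]
wrist_force: [0.8, -0.4, -0.1]
opening: 83.8
finger_force: 0.0
```

Request:
carry_out(
  motion=[
    [[0,0,-15],[0,0,0]],
    [[0,0,-45],[0,0,0]],
    [[-20,0,-100],[0,0,0]],
    [[-50,0,-160],[0,0,0]],
    [[-90,0,-200],[0,0,0]],
  ],
)

```text
time: 67.47
eef_pos: [515.6, -369.0, 228.0]
orientation: [0.666, 0.746, 0.001, 0.001]
wrist_force: [-0.0, -1.5, -0.4]
opening: 84.2
finger_force: 0.0
```

Request:
carry_out(
  motion=[
    [[0,0,0],[0,0,0]],
    [[0,0,0],[0,0,0]],
    [[0,0,0],[0,0,0]],
    [[0,0,0],[0,0,0]],
    [[0,0,0],[0,0,0]],
  ],
)

```text
time: 68.1
eef_pos: [514.6, -368.7, 223.2]
orientation: [0.667, 0.745, -0.0, -0.001]
wrist_force: [1.0, 0.2, 0.9]
opening: 83.9
finger_force: 0.0
```

```bash
python3 - <<'E'
from m import *
s=r.observe(); print(s["time"],s["eef_pos"],yaw()); c=r.calibration("wrist")
im=r.get_image("wrist"); np.save("pics/w5c.npy",c,allow_pickle=True); cv2.imwrite("pics/w5.png",im[:,:,::-1])
P=np.array([[497,-223,36],[505,-280,36],[512,-347,36]]); u=proj(c,P); print(u)
o=(u.min(0)-45).astype(int).clip(0); e=(u.max(0)+45).astype(int); print("off",o,e)
cv2.imwrite("pics/w5z.png",cv2.resize(im[o[1]:e[1],o[0]:e[0],::-1],None,fx=3,fy=3,interpolation=cv2.INTER_CUBIC))
hsv=cv2.cvtColor(im,cv2.COLOR_RGB2HSV);f=cv2.inRange(hsv,(3,150,100),(14,255,255)); f[:o[1]]=0;f[e[1]:]=0;f[:,:o[0]]=0;f[:,e[0]:]=0
for x in rects(im,c,f,36,100): print(x,"board",(M@(x[0]-np.array([574,-275]))).round(1))
E
```

```text
68.1 [ 514.55984974 -368.68796075  223.15682817] 1.6817772698633566
[[323.19333356  39.42403439]
 [324.70073137  97.95972265]
 [324.20549014 159.86813438]]
off [278   0] [369 204]
(array([ 510.4, -343.4]), array([24. , 63.6]), 0.112, array([323., 156.])) board [-71.1 -60.6]
(array([ 503. , -278.8]), array([21.6, 63. ]), 0.111, array([323.,  97.])) board [-71.    4.4]
(array([ 496.4, -223.7]), array([24.4, 63.2]), 0.111, array([323.,  40.])) board [-71.1  59.9]
```

View pics/w5z.png

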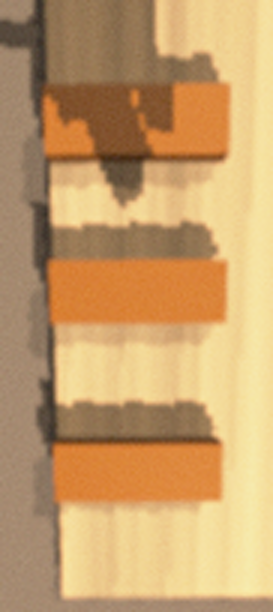

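The crop shows the three bars at rows 120, 290 and 470 (zoomed), parallel and with near ends level at the board edge. They measure the same board x to within 0.1 mm.

```bash
python3 -c "
from cell import r
print(r.close_job())"
```

```text
the job is handed in; nothing more can be done
None
```

The job is handed in, and no verdict came back: the three bars are lined up level with the board's near edge, the straightedge is upright in the drawer and the drawer is shut. One bar was knocked aside after the straightedge step; I put it and its neighbour back with the gripper, to within about 0.1 mm of the third bar by camera.

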